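# Load the medal press behind its drop guard

### The job

Open the bench press and get it loaded: first lift the clear drop guard by the black grip on its slotted bar and swing the bar so that it hooks into the notch and holds the guard up by itself, then pull the steel tray out to its stop. Then dip the tip of the bent brush briefly into the small open pot, touch the tip to the tray's floor, and put the brush back on its stand as it lay; after that lay every round metal blank flat on the tray floor, not stacked, push the tray fully home under the hooked guard, and at last unhook the guard and set it fully down. Do not knock the pot over, and leave everything else on the table where it is.

Things in the scene. Friction and masses are not known exactly. Their poses are not given: they have to be found in the camera images.
- guard (a joint): height of the clear drop guard (panel 250 wide x 90 high, 8 thick, sliding straight up in the press front; its slotted bar is at its right end, 105 mm from the middle) above its shut position, m: 0 = fully down (panel's lower edge 45 mm above the table), top stop 0.115. It weighs 0.6 kg with its bar and drops when let go unless hooked. Hooked up it reads about 0.086 to 0.090. The panel blocks the tray's front wall while it is down
- hook_bar (a joint): swing of the slotted bar on the guard, rad: 0 = upright (a light spring, about 0.15 Nm at the hooked angle, brings it back), grows as the bar's top swings to the press's right (press -y, the robot's right), stop 0.55. Hooked it reads 0.25 to 0.40
- bar_handle (a point): on the axis of the black round grip (16 mm thick, along press x towards the robot) at the top of the slotted bar, 50 mm nearer the robot than the bar; the grip runs from the bar to 24 mm nearer the robot than this point. Pinch it from above across its thickness. 100 mm above bar_pivot when the bar is upright; it stands 230 mm above the table with the guard down. The notch plate (top 279 mm above the table) begins 45 mm behind it (press +x) and to its right
- bar_pivot (a point): hinge point of the slotted bar on the guard, 130 mm above the table with the guard down, 50 mm behind (press +x) bar_handle. The bar turns about press x here
- bar_slot (a point): middle of the slot's roof in the slotted bar: in the upright bar it lies 18 mm to press -y and 70 mm above bar_pivot. The slot is 13 mm wide, open downwards, its outer lip 6 mm thick and 10 mm long (cut so that the slot stands upright when the bar is swung 0.36 rad)
- notch (a point): middle of the top of the 6 mm wide fixed tooth beside the notch of the steel notch plate on the press head. Hooked: the tooth stands in the bar's slot (bar_slot on this point) and the bar's lip lies in the 16 mm wide, 16 mm deep notch on the tooth's press -y side. To hook: lift the guard to 0.104 to 0.110, swing the bar to 0.36, lower until the slot's roof rests on the tooth. To unhook: lift 15 mm, swing back upright, lower
- tray (a joint): how far the steel tray is pulled out of the press towards the robot, m: 0 = fully home, stop at 0.18. Slides with about 1.5 N of friction and stays
- tray_floor (a point): middle of the tray's inner floor, on its upper face (30 mm above the table); z up, x away from the robot into the press (the same axes as press x, y), y to the left. The floor inside the walls is 116 (x) x 210 (y) mm; side and back walls stand 12 mm above the floor, the front wall 32 mm. Pulled out, all of the floor lies in front of the guard (its back edge 38 mm before the panel)
- tray_handle (a point): upright black post handle of the tray, 16 mm thick, at 45 mm above the tray's underside (67 mm above the table, 16 mm below its top); 150 mm nearer the robot than the middle of the tray and 70 mm to its left (press +y), 87 mm in front of the tray's front wall, on a flat stem 36 mm above the table
- brush_grip (a point): middle of the brush's square wooden handle (130 x 14 x 14 mm, horizontal); x along the handle towards the bent head, z up. Weight 90 g, balanced about 9 mm towards the head
- brush_tip (a point): lower end of the brush head (18 mm thick, hanging straight down from the handle's end): 85 mm along brush x and 62 mm below brush_grip. Treat the head as stiff
- stand_top (a point): middle of the brush stand's two wooden cross ribs, at their top (76 mm above the table), x along the stand as the brush lies (head past the +x end). The ribs are at x -38 and +38 mm, 12 mm wide, with 8 mm high ears leaving 38 mm between; between the ribs the block (100 x 60 mm) is 22 mm lower. Lying in place, brush_grip is over this point, 7 mm above it
- pot_rim (a point): centre of the mouth of the small open white pot: 84 mm outside and 76 mm inside diameter at the mouth, 60 mm high, inside 59 mm across at the floor, floor 5 mm thick; it stands loose, 0.4 kg
- blank1_c (a point): middle of a round bronze medal blank, 46 mm across, 14 mm thick, lying flat, 90 g. Two to four are present; they may be knocked aside
- blank2_c (a point): middle of a round bronze medal blank, 46 mm across, 14 mm thick, lying flat, 90 g. Two to four are present; they may be knocked aside
- blank3_c (a point): middle of a round bronze medal blank, 46 mm across, 14 mm thick, lying flat, 90 g. Two to four are present; they may be knocked aside
- blank4_c (a point): middle of a round bronze medal blank, 46 mm across, 14 mm thick, lying flat, 90 g. Two to four are present; they may be knocked aside
- sponge: yellow-tan sponge block, 55 x 40 x 26 mm; origin at its underside (bystander)
- clay_block: small block of hard terracotta, 50 x 42 x 34 mm; origin at its underside (bystander)
- jar: closed amber glass jar, 64 mm across, 85 mm high; origin at its underside (bystander)
- maquette: small terracotta model like a waisted vase, 60 mm across, 128 mm high; origin at its underside (bystander)
- spatula: modelling spatula lying flat (bystander)
- mallet: wooden-handled hammer lying flat (bystander)
Mind the look-alikes: they are no part of the job. Of the things shaped like the part that bears pot_rim, the white one is meant. What is shaped like the part that bears blank4_c but turquoise is not meant.

How it is judged (in metres and radians):
On the way, in this order (a step that is already met when the one before it is completed fails the run):
1. the guard is hooked up by its bar and holds by itself, let go (value of joint guard between 0.075 and 0.1 m and value of joint hook_bar above 0.2 rad and contact force between the fingers and guard below 0.1 N), for 0.4 s.
2. the tray is pulled out to its stop (value of joint tray above 0.165 m and value of joint guard between 0.075 and 0.1 m and value of joint hook_bar above 0.2 rad), for 0.1 s.
3. the brush tip is inside the pot, at least 15 mm below its rim (horizontal distance between brush_tip and pot_rim below 0.034 m and z of brush_tip in the frame of pot_rim between -0.056 and -0.015 m), for 0.1 s.
4. the brush tip touches the tray's floor (contact force between brush and tray above 0.1 N and z of brush_tip in the frame of tray_floor below 0.006 m and x of brush_tip in the frame of tray_floor between -0.058 and 0.058 m and y of brush_tip in the frame of tray_floor between -0.105 and 0.105 m), for 0.05 s.
5. all blanks lie flat on the tray floor while the tray is out (x of blank1_c in the frame of tray_floor between -0.038 and 0.038 m and y of blank1_c in the frame of tray_floor between -0.086 and 0.086 m and z of blank1_c in the frame of tray_floor between 0.004 and 0.01 m and x of blank2_c in the frame of tray_floor between -0.038 and 0.038 m and y of blank2_c in the frame of tray_floor between -0.086 and 0.086 m and z of blank2_c in the frame of tray_floor between 0.004 and 0.01 m and x of blank3_c in the frame of tray_floor between -0.038 and 0.038 m and y of blank3_c in the frame of tray_floor between -0.086 and 0.086 m and z of blank3_c in the frame of tray_floor between 0.004 and 0.01 m and x of blank4_c in the frame of tray_floor between -0.038 and 0.038 m and y of blank4_c in the frame of tray_floor between -0.086 and 0.086 m and z of blank4_c in the frame of tray_floor between 0.004 and 0.01 m and value of joint tray above 0.12 m), for 0.2 s.
6. the tray is pushed home with the blanks aboard and the guard still hooked up (x of blank1_c in the frame of tray_floor between -0.038 and 0.038 m and y of blank1_c in the frame of tray_floor between -0.086 and 0.086 m and z of blank1_c in the frame of tray_floor between 0.004 and 0.01 m and x of blank2_c in the frame of tray_floor between -0.038 and 0.038 m and y of blank2_c in the frame of tray_floor between -0.086 and 0.086 m and z of blank2_c in the frame of tray_floor between 0.004 and 0.01 m and x of blank3_c in the frame of tray_floor between -0.038 and 0.038 m and y of blank3_c in the frame of tray_floor between -0.086 and 0.086 m and z of blank3_c in the frame of tray_floor between 0.004 and 0.01 m and x of blank4_c in the frame of tray_floor between -0.038 and 0.038 m and y of blank4_c in the frame of tray_floor between -0.086 and 0.086 m and z of blank4_c in the frame of tray_floor between 0.004 and 0.01 m and value of joint guard between 0.075 and 0.1 m and value of joint hook_bar above 0.2 rad and value of joint tray below 0.008 m), for 0.2 s.
At the end, for the whole second after the job is handed in: Guard unhooked and down within 5 mm, bar upright; tray home within 8 mm with every present blank flat on its floor, not stacked; brush on its stand's ribs, grip within 30 mm along and 20 mm across of the middle, head past the same end; pot upright (x of blank1_c in the frame of tray_floor between -0.038 and 0.038 m and y of blank1_c in the frame of tray_floor between -0.086 and 0.086 m and z of blank1_c in the frame of tray_floor between 0.004 and 0.01 m and x of blank2_c in the frame of tray_floor between -0.038 and 0.038 m and y of blank2_c in the frame of tray_floor between -0.086 and 0.086 m and z of blank2_c in the frame of tray_floor between 0.004 and 0.01 m and x of blank3_c in the frame of tray_floor between -0.038 and 0.038 m and y of blank3_c in the frame of tray_floor between -0.086 and 0.086 m and z of blank3_c in the frame of tray_floor between 0.004 and 0.01 m and x of blank4_c in the frame of tray_floor between -0.038 and 0.038 m and y of blank4_c in the frame of tray_floor between -0.086 and 0.086 m and z of blank4_c in the frame of tray_floor between 0.004 and 0.01 m and value of joint tray below 0.008 m and value of joint guard below 0.005 m and value of joint hook_bar below 0.1 rad and x of brush_grip in the frame of stand_top between -0.03 and 0.03 m and y of brush_grip in the frame of stand_top between -0.02 and 0.02 m and z of brush_grip in the frame of stand_top between 0.002 and 0.012 m and angle between each of brush_grip, pot_rim's own z axis and vertical below 0.15 rad and x of brush_tip in the frame of stand_top above 0.03 m); the robot touches nothing.
It fails at once if the pot is tipped (angle between pot_rim's own z axis and vertical above 0.5 rad).
It fails at once if a bystander is pushed more than 50 mm away or a standing one is knocked over (distance of any of sponge, clay_block, jar, maquette, spatula, mallet from where it was at the start of the episode above 0.05 m or angle between any of jar, maquette's own z axis and vertical above 0.6 rad).
Of blank1, blank2, blank3, blank4 only 2 to 4 are there at a start; the rules pass over those that are not, and their reading is None.
At some moment in a run one of blank1, blank2, blank3, blank4 may be knocked a few centimetres aside while the robot is not near it.
It also fails if it takes over 210 s, if anything falls off the work surface, if the arm or the gripper's body presses on something with over 40 N, if the wrist force passes 120 N, or if a joint passes its speed limit or range.

### The arm

A 6-joint arm with a two-finger parallel gripper is mounted at the origin on the work surface. World frame = base frame: x ahead of the robot, y to its left, z up, the work surface at z = 0. Lengths are in m, angles in degrees, forces in N, time in s.
With the tool pointing down it reaches from about 0.25 to 0.725 m from the base axis. Payload 9.7 kg.
Tool frame: the origin (TCP) lies at the very end of the fingers, on their centre line; the grasp point (between the pads) lies 19 mm behind it; x points along the fingers, y is the direction in which the jaws open and shut, and the axes are right-handed (so a half turn about x gives the same grasp; the last joint's range is limited). The gripper opens to 85 mm and grips with 20 to 120 N. Pads are 22 mm wide; open, the fingers measure 114 mm over their backs; the gripper's body (76 mm by 85 mm) begins 54 mm behind the grasp point. The pads swing forward as they close: fully open they stand 13 mm farther back than shut.
Start: joints at [-76.031, 4.979, 10.078, 95.1, 0, 90], TCP at [0.133, -0.534, 0.231] pointing down, gripper open.
Joint ranges: [-179.16, 179.16], [-48.56, 103.87], [-65.8, 70.77], [-126.05, 130.52], [-82.76, 87.17], [-180, 180]. Speed limits (degrees/s): [127.2, 127.2, 147.25, 180, 180, 180].

### API

Orientations are given as [roll, pitch, yaw] about the fixed x, y, z axes, in that order (R = Rz(yaw) Ry(pitch) Rx(roll)).
In Python, from workcell import get_obs, cams, bot gives the robot as it stands.
- The arm moves only by the tool apply_moves, never from a script. Its argument "rows" is a list that holds one entry, the list of rows, each a list of 7 numbers: the shift along the tool's x, y, z in mm, then the turn, a rotation vector about the tool's x, y, z in rad, then the opening, from 0 (shut) to 1 (fully open). A call has 1 to 20 rows; each row is the pose to reach, as a shift and turn from the pose measured when the call began, along the tool's axes at that moment; what a row does not reach only later rows make up. A row lasts 1/10 s, in which the tool goes at most 50 mm and 8.59 degrees, less where a joint would pass 70% of its speed; a pose out of reach is approached as far as the arm can. A call with a gripper value outside its range is refused whole. The fingers move at their own pace and stop on an object; "newtons" is the grip in N (left out, the last holds). Time passes only in rows, so rows that repeat a pose let the fingers close. It gives the time, the measured TCP pose, the force and the opening at its end, in the units of the state.
- get_obs(): the state, without advancing time (a new reading comes with each control period).
- cams.camera(name): name is "scene" or "top" or "wrist"; returns a dict with "pixels" (480x640x3 uint8, red, green, blue), "range_z" (480x640 float32, m along the optical axis (not along the pixel's ray), 0 where there is no reading), "fx", "fy", "cx", "cy" (pixels), "eye" and "attitude" of the camera in the world. Camera axes: x right, y up, looking along -z (the intrinsics and any distortion apply to the point x, -y, -z); pixel columns grow to the right and rows downward; lengths in m; the calibration is good to about 2 mm. The wrist camera is an equidistant fisheye: a pixel r from the principal point sees the ray r / f radians off the axis. A picture is of the moment at which its call begins.
- bot.job_done(): hands the job in, once; it reports no verdict.
Trained networks look in a picture, given as the dict that the camera call returned (one of the last four; its "shot" number tells which), for a name from the list of things; names that differ only in an ending like _2 or _b are one class to them, and where a whole thing is asked for, a point or a joint stands for the part that bears it (a point fixed in the world has none). Each returns a list of dicts, best first, with "confidence" (0 to 1); they miss things now and then, are a little off and sometimes report something else, mostly with a low value. They report only what shows in the picture. A call takes as long as a camera call. They do not tell look-alikes from the thing itself.
- cams.find_in(label, picture): "at" ([x, y, z] in m, in world coordinates, good to about 4 mm: the middle of the surface that is visible of it).
The state is a dict: "time": time; "q": joint angles; "qd": joint speeds; "joint_efforts": joint torques, N m; "ee_pos": TCP position; "tcp_rot": TCP orientation; "wrist_force": force on the tool from outside, world axes, zero at the start; "torque": the same for the moment, N m; "opening": finger opening in m.
Only numpy, scipy, OpenCV 4.12 (cv2) and the standard library are available. Lean on these libraries where they do the work, as an engineer would, in place of code of your own. Each camera call takes 0.05 s, during which the arm holds its last target.

## Working session

There is one attempt and no reset: what is moved stays moved. The work goes in short steps, Python scripts to look and compute and a tool call to move; the robot and the scene stay as the last step left them, time stands still between calls to the robot, and variables do not carry over. Pictures are saved under pics/ and viewed, and the job is handed in when it is done.

Besides the shell and the picture viewer there is one more tool, called as name(argument=value, ...), one argument or row to a line, values as JSON. apply_moves: Moves the arm, as the interface text tells. Its arguments: {"type":"object","properties":{"rows":{"type":"array"},"newtons":{"type":"number"}},"required":["rows"]}

```bash
ls; mkdir -p pics
python3 - <<'E'
from workcell import get_obs,cams,bot
import cv2,numpy as np
print(get_obs())
for n in ["scene","top","wrist"]:
    c=cams.camera(n)
    print(n,c["fx"],c["fy"],c["cx"],c["cy"],c["eye"],c["attitude"],[k for k in c])
    cv2.imwrite(f"pics/a_{n}.png",c["pixels"][:,:,::-1])
    np.save(f"pics/a_{n}_z.npy",c["range_z"])
E
```

```text
pics
{'time': 0.0, 'q': array([-7.60312628e+01,  5.00935807e+00,  1.00348970e+01,  9.50992019e+01,
        8.72392140e-04,  8.99995129e+01]), 'qd': array([-0.07749925,  0.02982144,  0.08652498,  0.0364134 , -0.07785172,
       -0.09111044]), 'joint_efforts': array([ 5.37518899e-04, -5.20387101e+01,  4.64803398e+01,  1.62975682e-02,
        2.00653710e-05,  6.10547644e-06]), 'ee_pos': array([ 0.13271544, -0.53351461,  0.23060375]), 'tcp_rot': array([-90.67900983,  89.92633183, 103.29021392]), 'wrist_force': array([-0.02854566,  0.30080389,  0.23552423]), 'torque': array([ 0.03251093, -0.03478863, -0.00060677]), 'opening': 0.08545348118957369}
scene 437.4127774710198 437.4127774710198 314.9341451303789 231.95098715537063 [ 0.99388129 -0.16875058  0.98715926] [29.6530085   0.72088341 61.97298207] ['pixels', 'range_z', 'fx', 'fy', 'cx', 'cy', 'eye', 'attitude', 'shot']
top 454.2957898769258 454.2957898769258 319.6954746316011 242.5479142455232 [0.42786434 0.03097513 1.41766021] [  6.38785832   0.31485691 -90.19478534] ['pixels', 'range_z', 'fx', 'fy', 'cx', 'cy', 'eye', 'attitude', 'shot']
wrist 371.64829954431775 371.64829954431775 319.53959606105633 242.8733978671191 [ 0.21259475 -0.51487235  0.37367949] [-1.83105383e+01  1.52452865e-02 -7.60224539e+01] ['pixels', 'range_z', 'fx', 'fy', 'cx', 'cy', 'eye', 'attitude', 'shot']
```

View pics/a_scene.png

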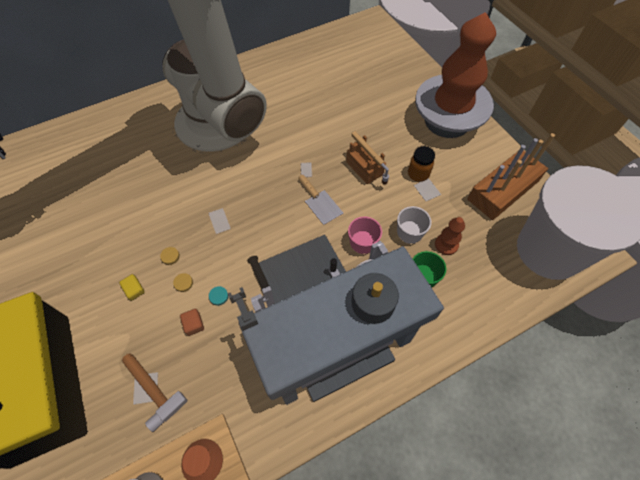

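View pics/a_top.png

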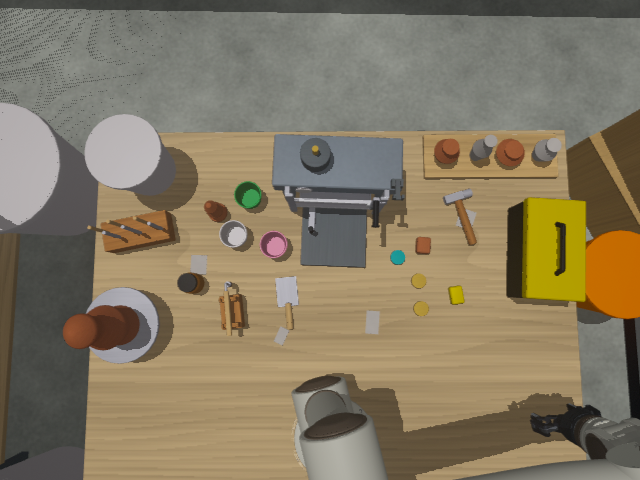

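View pics/a_wrist.png

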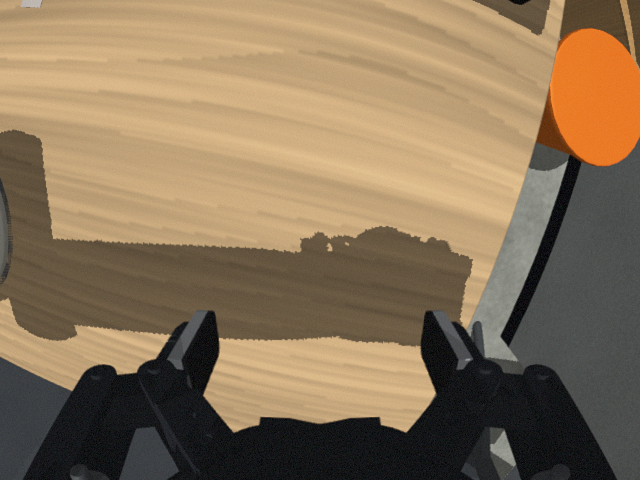

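The top view shows the press at (340,165), the bar grip at (376,212), the tray handle at (311,222), the white pot at (234,234), the brush and stand at (230,312), bronze blanks at (418,281) and (421,309), and the turquoise look-alike at (398,257).

```bash
cat > h.py <<'E'
from workcell import get_obs,cams,bot
import cv2,numpy as np
from scipy.spatial.transform import Rotation as R
def rot(c): return R.from_euler('xyz',c["attitude"],degrees=True).as_matrix()
def px2w(c,u,v,z=None,fish=False,d=None):
    """pixel->world by depth d or plane z"""
    if fish:
        du,dv=u-c["cx"],v-c["cy"];r=np.hypot(du,dv);th=r/c["fx"]
        s=np.tan(th)/max(r,1e-9)
        ray=np.array([du*s,-dv*s,-1.0])
    else: ray=np.array([(u-c["cx"])/c["fx"],-(v-c["cy"])/c["fy"],-1.0])
    w=rot(c)@ray; e=np.array(c["eye"])
    if z is not None: return e+w*(z-e[2])/w[2]
    if d is None: d=c["range_z"][int(round(v)),int(round(u))]
    return e+w*d
def w2px(c,p,fish=False):
    q=rot(c).T@(np.array(p)-np.array(c["eye"]))
    x,y,z=q[0],-q[1],-q[2]
    if fish:
        r=np.hypot(x,y);th=np.arctan2(r,z);s=th*c["fx"]/max(r,1e-9)
        return c["cx"]+x*s,c["cy"]+y*s
    return c["cx"]+c["fx"]*x/z,c["cy"]+c["fy"]*y/z
def cloud(c,fish=False):
    v,u=np.mgrid[0:480,0:640].astype(float)
    if fish:
        du,dv=u-c["cx"],v-c["cy"];r=np.hypot(du,dv);th=r/c["fx"];s=np.tan(th)/np.maximum(r,1e-9)
        ray=np.stack([du*s,-dv*s,-np.ones_like(u)],-1)
    else: ray=np.stack([(u-c["cx"])/c["fx"],-(v-c["cy"])/c["fy"],-np.ones_like(u)],-1)
    return c["eye"]+(ray@rot(c).T)*c["range_z"][...,None]
def save(c,n,box=None,scale=1):
    im=c["pixels"][:,:,::-1]
    if box: im=im[box[1]:box[3],box[0]:box[2]]
    if scale!=1: im=cv2.resize(im,None,fx=scale,fy=scale,interpolation=cv2.INTER_CUBIC)
    cv2.imwrite(f"pics/{n}.png",im)
def toolmove(target_p,target_R=None,o=None):
    o=o or get_obs()
    Rm=R.from_euler('xyz',o["tcp_rot"],degrees=True)
    d=Rm.inv().apply(np.array(target_p)-o["ee_pos"])*1000
    rv=(Rm.inv()*target_R).as_rotvec() if target_R is not None else np.zeros(3)
    return np.round(d,1),np.round(rv,3)
def down(jaw_deg):
    """tool x down, tool y horizontal at jaw_deg from world x"""
    a=np.radians(jaw_deg); x=np.array([0,0,-1.]);y=np.array([np.cos(a),np.sin(a),0]);z=np.cross(x,y)
    return R.from_matrix(np.stack([x,y,z],1))
E
python3 - <<'E'
from h import *
o=get_obs();print(R.from_euler('xyz',o["tcp_rot"],degrees=True).as_matrix().round(3))
for n in ["top","scene"]:
    c=cams.camera(n)
    for l in ["guard","bar_handle","bar_pivot","bar_slot","notch","tray","tray_floor","tray_handle","brush_grip","brush_tip","stand_top","pot_rim","blank1_c","sponge","clay_block","jar","maquette","spatula","mallet"]:
        r=cams.find_in(l,c)
        print(n,l,[(np.round(x["at"],3).tolist(),round(x["confidence"],2)) for x in r[:6]])
E
```

```text
[[-0.     0.241 -0.97 ]
 [ 0.001 -0.97  -0.241]
 [-1.    -0.001 -0.   ]]
top guard [([0.692, -0.034, 0.136], 0.92)]
top bar_handle [([0.648, -0.109, 0.236], 0.7)]
top bar_pivot [([0.689, -0.032, 0.135], 0.86)]
top bar_slot [([0.648, -0.108, 0.237], 0.69)]
top notch [([0.724, -0.006, 0.226], 0.8)]
top tray [([0.727, 0.022, 0.028], 0.62)]
top tray_floor [([0.727, 0.022, 0.032], 0.94), ([0.386, 0.31, 0.09], 0.18)]
top tray_handle [([0.728, 0.022, 0.025], 0.83)]
top brush_grip [([0.385, 0.307, 0.085], 0.77)]
top brush_tip [([0.385, 0.312, 0.088], 0.86)]
top stand_top [([0.377, 0.291, 0.051], 0.7)]
top pot_rim [([0.612, 0.31, 0.011], 0.71), ([0.581, 0.187, 0.01], 0.7), ([0.739, 0.269, 0.021], 0.65)]
top blank1_c [([0.382, -0.265, 0.014], 0.49)]
top sponge [([0.422, -0.373, 0.022], 0.79), ([0.648, -0.107, 0.236], 0.29)]
top clay_block [([0.678, 0.351, 0.065], 0.5), ([0.57, -0.276, 0.03], 0.47)]
top jar [([0.464, 0.423, 0.084], 0.68), ([0.69, -0.033, 0.134], 0.18)]
top maquette [([0.677, 0.35, 0.065], 0.61), ([0.645, -0.107, 0.236], 0.55)]
top spatula [([0.42, 0.143, 0.006], 0.62), ([0.689,
[... 691 characters left out ...]
sh_tip [([0.401, 0.311, 0.087], 0.82), ([0.692, 0.349, 0.059], 0.7)]
scene stand_top [([0.386, 0.286, 0.057], 0.73)]
scene pot_rim [([0.6, 0.311, 0.034], 0.89), ([0.566, 0.179, 0.033], 0.82), ([0.72, 0.282, 0.032], 0.58)]
scene blank1_c [([0.388, -0.273, 0.013], 0.83)]
scene sponge [([0.424, -0.379, 0.028], 0.78)]
scene clay_block [([0.58, -0.277, 0.035], 0.56), ([0.69, 0.347, 0.061], 0.22)]
scene jar [([0.477, 0.422, 0.064], 0.95), ([0.828, 0.036, 0.036], 0.52), ([0.425, -0.381, 0.026], 0.35), ([0.69, 0.345, 0.06], 0.23)]
scene maquette [([0.694, 0.344, 0.059], 0.78)]
scene spatula [([0.419, 0.137, -0.001], 0.68), ([0.654, -0.106, 0.236], 0.16)]
scene mallet [([0.701, -0.404, 0.024], 0.63)]
```

Run:
```python
from h import *
c=cams.camera("top"); save(c,"b_top",(190,120,450,330),3)
c=cams.camera("scene"); save(c,"b_scene",(200,200,460,400),3)
```

```text
(no output)
```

View pics/b_top.png

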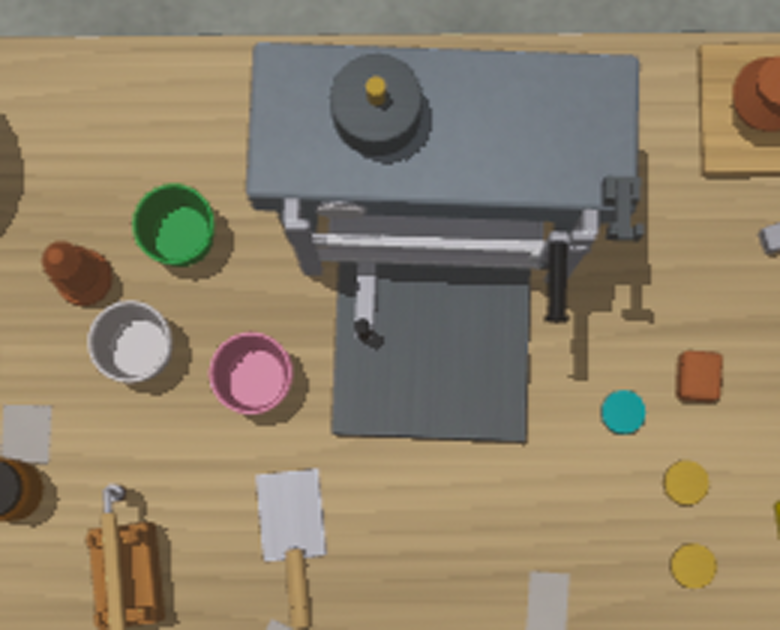

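View pics/b_scene.png

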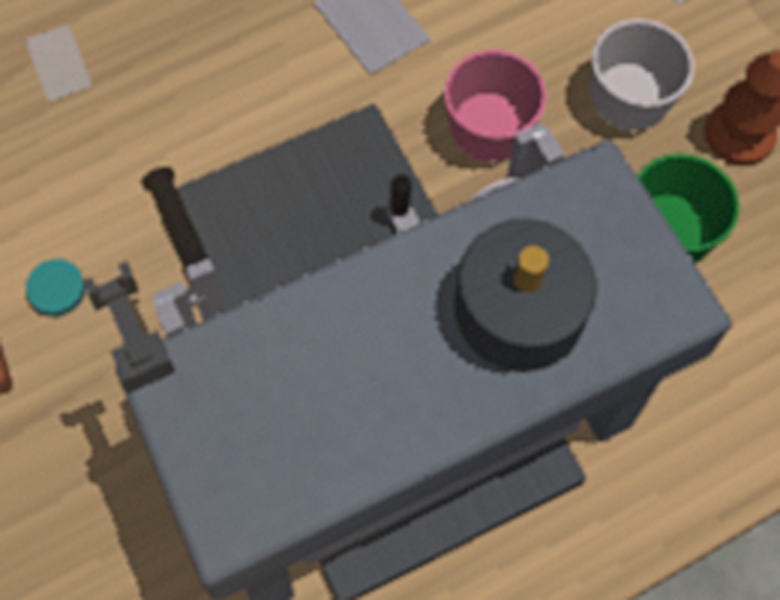

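Run:
```python
from h import *
c=cams.camera("top"); P=cloud(c); np.save("pics/Ptop.npy",P)
s=cams.camera("scene"); S=cloud(s)
# panel top
def sel(P,lo,hi):
    m=np.all((P>np.array(lo))&(P<np.array(hi)),-1); return P[m]
q=sel(P,(0.66,-0.09,0.125),(0.73,0.12,0.145))
print(len(q),q.mean(0)); k=np.polyfit(q[:,1],q[:,0],1); print("panel yaw deg",-np.degrees(np.arctan(k[0])))
# press head top front edge
q=sel(P,(0.68,-0.3,0.18),(1.1,0.3,0.40)); print("head",len(q),np.percentile(q,[1,50,99],axis=0).round(3))
# grip
for n,X in(("top",P),("scene",S)):
    q=sel(X,(0.58,-0.14,0.2),(0.68,-0.07,0.26)); print(n,len(q),q.min(0).round(3),q.max(0).round(3))
    for a in np.arange(0.59,0.68,0.01):
        g=q[abs(q[:,0]-a)<0.005]; 
        if len(g): print(round(a,2),len(g),np.median(g[:,1]).round(4),g[:,2].max().round(4),g[:,1].min().round(4),g[:,1].max().round(4))
# notch plate
for n,X in(("top",P),("scene",S)):
    q=sel(X,(0.6,-0.25,0.2),(0.78,-0.11,0.31)); print(n,"notch",len(q),np.percentile(q,[2,50,98],axis=0).round(3))
# tray handle
for n,X in(("top",P),("scene",S)):
    q=sel(X,(0.55,0.0,0.045),(0.68,0.08,0.12)); print(n,"th",len(q),q.mean(0),q.min(0),q.max(0))
for l in (418,281),(421,309),(398,257): print(l,px2w(c,*l,z=0.014),px2w(c,*l))
```

```text
295 [0.69312115 0.01339952 0.13503407]
panel yaw deg -2.4936308614665457
head 7411 [[ 0.688 -0.181  0.187]
 [ 0.769 -0.01   0.231]
 [ 0.851  0.159  0.285]]
top 227 [ 0.602 -0.14   0.201] [ 0.68  -0.098  0.245]
0.6 15 -0.1081 0.2451 -0.1192 -0.0978
0.61 25 -0.1056 0.2423 -0.116 -0.0983
0.62 27 -0.1081 0.2411 -0.1173 -0.1011
0.63 21 -0.1107 0.2426 -0.117 -0.1033
0.64 21 -0.1091 0.2418 -0.1177 -0.1035
0.65 23 -0.1093 0.2421 -0.1175 -0.1037
0.66 24 -0.1103 0.2423 -0.1173 -0.1035
0.67 33 -0.1146 0.2444 -0.1399 -0.1038
0.68 38 -0.1268 0.2421 -0.139 -0.1037
scene 438 [ 0.601 -0.139  0.201] [ 0.68  -0.099  0.242]
0.6 31 -0.1118 0.2419 -0.1205 -0.0997
0.61 44 -0.1088 0.2391 -0.1188 -0.0994
0.62 40 -0.1111 0.2398 -0.1182 -0.1032
0.63 40 -0.1107 0.24 -0.1183 -0.1032
0.64 43 -0.1113 0.2392 -0.1192 -0.1031
0.65 42 -0.1122 0.2402 -0.1191 -0.1043
0.66 39 -0.1124 0.24 -0.12 -0.1045
0.67 60 -0.1155 0.24 -0.1394 -0.1046
0.68 99 -0.1148 0.2392 -0.1387 -0.1054
top notch 1104 [[ 0.623 -0.181  0.208]
 [ 0.723 -0.143  0.232]
 [ 0.778 -0.111  0.276]]
scene notch 2515 [[ 0.62  -0.183  0.217]
 [ 0.728 -0.147  0.23 ]
 [ 0.778 -0.111  0.271]]
top th 29 [0.61925217 0.06533161 0.0773999 ] [0.61251846 0.05793404 0.04932682] [0.62657628 0.07242443 0.0883538 ]
scene th 73 [0.62204775 0.06262498 0.07174373] [0.61147142 0.05680579 0.04606936] [0.62747539 0.07116906 0.08501062]
(418, 281) [ 0.4647952  -0.26385413  0.014     ] [ 0.46475871 -0.26356285  0.01538678]
(421, 309) [ 0.37949574 -0.27066877  0.014     ] [ 0.3795751  -0.27017385  0.01630303]
(398, 257) [ 0.53905328 -0.20405664  0.014     ] [ 0.53920806 -0.20438382  0.01204604]
```

Run:
```python
from h import *
Rt=down(87.5)
print(toolmove((0.619,-0.110,0.30),Rt), get_obs()["ee_pos"])
```

```text
(array([ -68.7, -293.8, -574.2]), array([-2.854, -0.   ,  0.   ])) [ 0.13275358 -0.53372449  0.23126635]
```

apply_moves(
  rows=[
    [[-69,0,0,-0.3,0,0,1],[-69,-294,-574,-2.854,0,0,0.7],[-69,-294,-574,-2.854,0,0,0.7],[-69,-294,-574,-2.854,0,0,0.7],[-69,-294,-574,-2.854,0,0,0.7],[-69,-294,-574,-2.854,0,0,0.7],[-69,-294,-574,-2.854,0,0,0.7],[-69,-294,-574,-2.854,0,0,0.7],[-69,-294,-574,-2.854,0,0,0.7],[-69,-294,-574,-2.854,0,0,0.7],[-69,-294,-574,-2.854,0,0,0.7],[-69,-294,-574,-2.854,0,0,0.7],[-69,-294,-574,-2.854,0,0,0.7],[-69,-294,-574,-2.854,0,0,0.7],[-69,-294,-574,-2.854,0,0,0.7],[-69,-294,-574,-2.854,0,0,0.7],[-69,-294,-574,-2.854,0,0,0.7],[-69,-294,-574,-2.854,0,0,0.7],[-69,-294,-574,-2.854,0,0,0.7],[-69,-294,-574,-2.854,0,0,0.7]],
  ],
)

```text
time: 4.35
ee_pos: [0.6188, -0.1098, 0.3002]
tcp_rot: [168.0, 90.0, 165.6]
wrist_force: [-0.1, -0.2, 0.1]
opening: 0.0599
```

Run:
```python
from h import *
o=get_obs();print(o["time"],o["q"].round(1),o["ee_pos"].round(4),o["tcp_rot"].round(2),o["opening"])
print(toolmove((0.619,-0.110,0.30),down(87.5)))
c=cams.camera("wrist"); save(c,"c_wrist"); print(c["eye"],c["attitude"])
P=cloud(c,True)
m=np.all((P>np.array((0.59,-0.14,0.21)))&(P<np.array((0.68,-0.07,0.26))),-1);q=P[m]
for a in np.arange(0.59,0.68,0.01):
    g=q[abs(q[:,0]-a)<0.005]
    if len(g): print(round(a,2),len(g),np.median(g[:,1]).round(4),g[:,2].max().round(4),g[:,1].min().round(4),g[:,1].max().round(4))
```

```text
4.35 [-10.1  19.2  34.6 105.4   0.   -7.7] [ 0.6188 -0.1098  0.3002] [168.02  89.99 165.65] 0.05990698698711848
(array([ 0.2, -0.1,  0.2]), array([ 0.002, -0.   , -0.   ]))
[ 0.54013209 -0.10713014  0.44323608] [-1.82382883e+01  6.14030223e-02  8.76400079e+01]
0.6 363 -0.1085 0.2424 -0.1187 -0.0977
0.61 427 -0.1083 0.2424 -0.1188 -0.098
0.62 403 -0.1087 0.2401 -0.1166 -0.1005
0.63 378 -0.1096 0.2398 -0.1172 -0.1021
0.64 358 -0.11 0.2396 -0.1177 -0.1023
0.65 346 -0.1103 0.2401 -0.1182 -0.1026
0.66 338 -0.1108 0.2397 -0.1187 -0.1028
0.67 343 -0.1119 0.2394 -0.1385 -0.103
0.68 587 -0.1295 0.2393 -0.14 -0.1041
```

View pics/c_wrist.png

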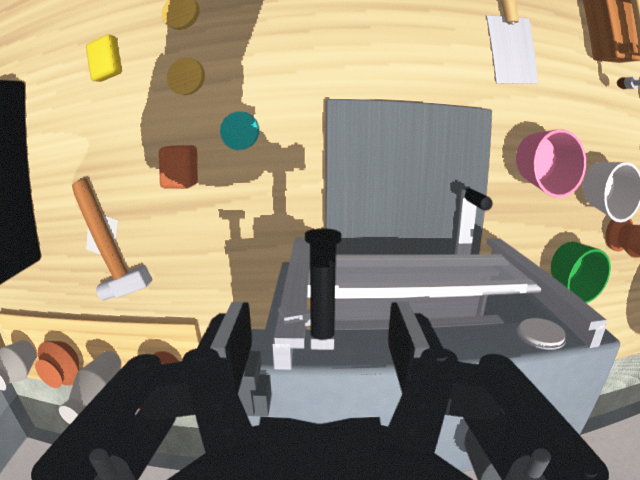

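The picture shows the black grip at (322,285) between the open jaws, with the notch plate at (255,385). The grip axis measures y≈-0.109 and z≈0.232, which agrees with the text's 0.230.

apply_moves(
  rows=[
    [[0,1,7,0,0,0,0.7],[44,1,7,0,0,0,0.7],[80,1,7,0,0,0,0.7],[87,1,7,0,0,0,0.7],[87,1,7,0,0,0,0.7],[87,1,7,0,0,0,0],[87,1,7,0,0,0,0],[87,1,7,0,0,0,0],[87,1,7,0,0,0,0],[87,1,7,0,0,0,0]],
  ],
  newtons=60,
)

```text
time: 5.4
ee_pos: [0.6265, -0.1093, 0.2151]
tcp_rot: [-5.9, 89.8, -8.6]
wrist_force: [-0.6, -0.0, 6.1]
opening: 0.0138
```

apply_moves(
  rows=[
    [[-25,0,0,0,0,0,0],[-50,0,0,0,0,0,0],[-75,0,0,0,0,0,0],[-100,0,0,0,0,0,0],[-106,0,0,0,0,0,0],[-106,0,0,0,0,0,0],[-106,0,0,0,0,0,0]],
  ],
)

```text
time: 6.1
ee_pos: [0.6264, -0.1092, 0.3195]
tcp_rot: [-0.0, 89.9, -2.7]
wrist_force: [3.3, 0.7, -7.2]
opening: 0.014
```

Run:
```python
from h import *
o=get_obs();print(o["ee_pos"].round(4),o["tcp_rot"],o["wrist_force"].round(1),o["opening"])
print(R.from_euler('xyz',o["tcp_rot"],degrees=True).as_matrix().round(3))
for n in ("scene","top","wrist"):
    c=cams.camera(n); save(c,"d_"+n)
    P=cloud(c,n=="wrist")
    m=np.all((P>np.array((0.66,-0.07,0.18)))&(P<np.array((0.74,0.09,0.27))),-1);q=P[m]; print(n,len(q)); 
    if len(q): print(np.percentile(q[:,2],[50,90,97,99]),np.histogram(q[:,2],np.arange(.18,.27,.005)))
```

```text
[ 0.6264 -0.1092  0.3195] [-2.33228152e-02  8.99150224e+01 -2.69672251e+00] [ 3.3  0.7 -7.2] 0.013962798439603508
[[ 0.001  0.047  0.999]
 [-0.     0.999 -0.047]
 [-1.    -0.     0.001]]
scene 2311
[0.22924711 0.23849057 0.23983182 0.24060465] (array([  0,   0,  12,  56,  78,  65,  74,  85,  90, 960, 430, 403,  58,
         0,   0,   0,   0,   0]), array([0.18 , 0.185, 0.19 , 0.195, 0.2  , 0.205, 0.21 , 0.215, 0.22 ,
       0.225, 0.23 , 0.235, 0.24 , 0.245, 0.25 , 0.255, 0.26 , 0.265,
       0.27 ]))
top 1332
[0.22998349 0.23902403 0.24194144 0.24337906] (array([ 21,  20,  19,  40,  31,  50,  57,  47,  67, 317, 402, 165,  95,
         1,   0,   0,   0,   0]), array([0.18 , 0.185, 0.19 , 0.195, 0.2  , 0.205, 0.21 , 0.215, 0.22 ,
       0.225, 0.23 , 0.235, 0.24 , 0.245, 0.25 , 0.255, 0.26 , 0.265,
       0.27 ]))
wrist 12069
[0.22923035 0.23932942 0.2399856  0.24032818] (array([ 403,  440,  432,  483,  474,  490,  521,  557,  672, 2661, 2308,
       2278,  350,    0,    0,    0,    0,    0]), array([0.18 , 0.185, 0.19 , 0.195, 0.2  , 0.205, 0.21 , 0.215, 0.22 ,
       0.225, 0.23 , 0.235, 0.24 , 0.245, 0.25 , 0.255, 0.26 , 0.265,
       0.27 ]))
```

View pics/d_wrist.png

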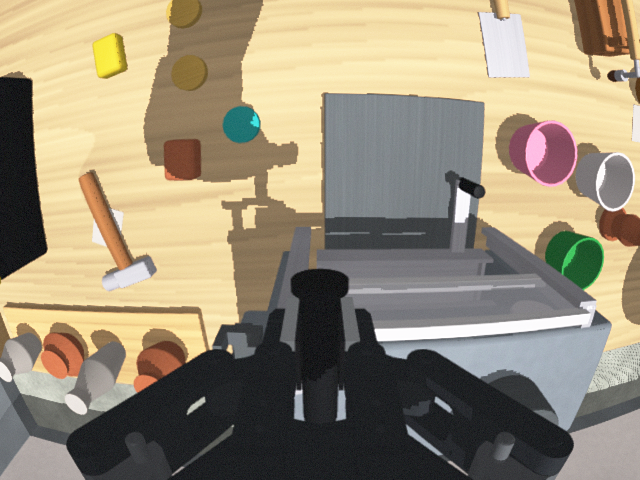

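View pics/d_scene.png

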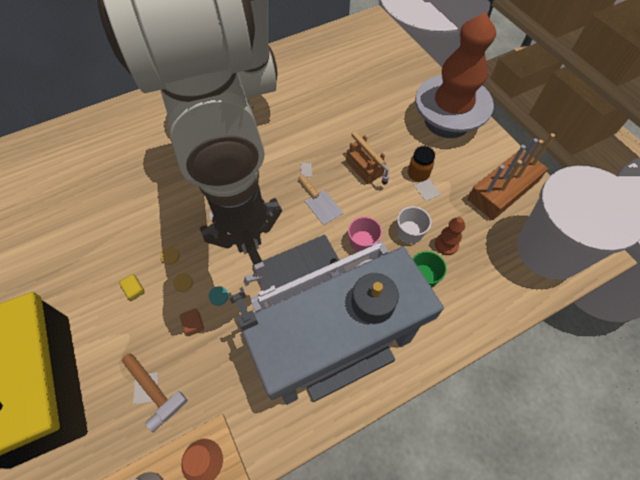

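The panel top reads 0.240, so guard≈0.105. Next I swing the bar about its pivot, with 2.5 mm of extra lift.

apply_moves(
  rows=[
    [[-2.5,0,0,0,0,0,0],[-2.2,-7.6,0,0,0,0.09,0],[-1.1,-15.1,0,0,0,0.18,0],[0.6,-22.5,0,0,0,0.27,0],[2.9,-29.8,0,0,0,0.36,0],[2.9,-29.8,0,0,0,0.36,0],[2.9,-29.8,0,0,0,0.36,0]],
  ],
)

```text
time: 6.95
ee_pos: [0.6251, -0.1396, 0.3157]
tcp_rot: [90.0, 69.3, 87.2]
wrist_force: [4.4, 3.0, -6.4]
opening: 0.014
```

Run:
```python
from h import *
o=get_obs();print(o["ee_pos"].round(4),o["tcp_rot"],o["wrist_force"].round(1),o["opening"])
print(R.from_euler('xyz',o["tcp_rot"],degrees=True).as_matrix().round(3))
for n in ("scene","top","wrist"):
    c=cams.camera(n); 
    save(c,"e_"+n,{"scene":(180,200,340,320),"top":(300,100,460,240),"wrist":None}[n],{"scene":5,"top":5,"wrist":1}[n])
    P=cloud(c,n=="wrist")
    m=np.all((P>np.array((0.66,-0.0,0.232)))&(P<np.array((0.72,0.09,0.27))),-1);q=P[m]; print(n,len(q),np.percentile(q[:,2],[50,90,97]) if len(q) else 0)
```

```text
[ 0.6251 -0.1396  0.3157] [89.96765206 69.333526   87.23220823] [ 4.4  3.  -6.4] 0.01403456736275818
[[ 0.017  0.045  0.999]
 [ 0.353  0.935 -0.048]
 [-0.936  0.353  0.   ]]
scene 305 [0.24019342 0.24197937 0.24296488]
top 182 [0.24060148 0.24404448 0.24531407]
wrist 1062 [0.24130523 0.24224919 0.24258118]
```

View pics/e_wrist.png

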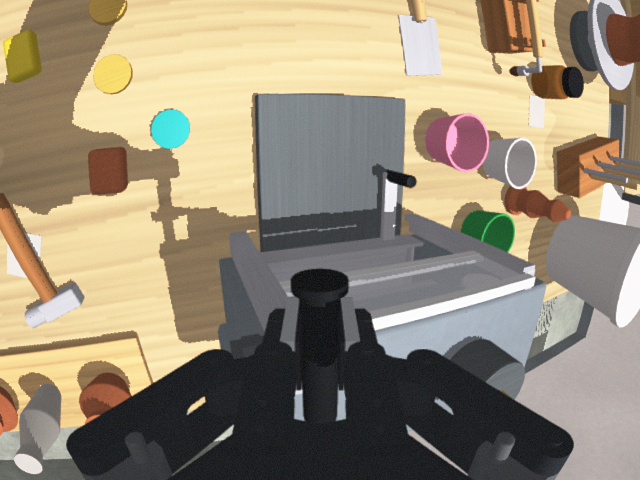

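View pics/e_scene.png

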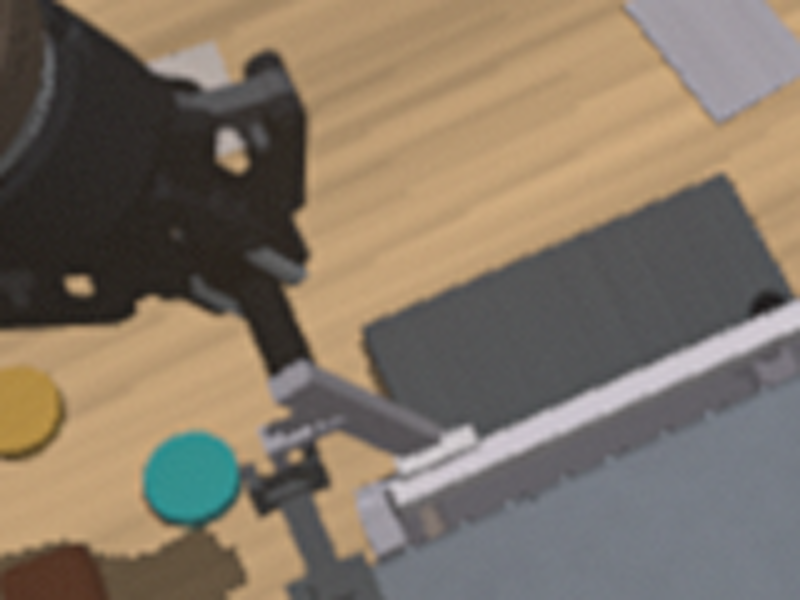

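View pics/e_top.png

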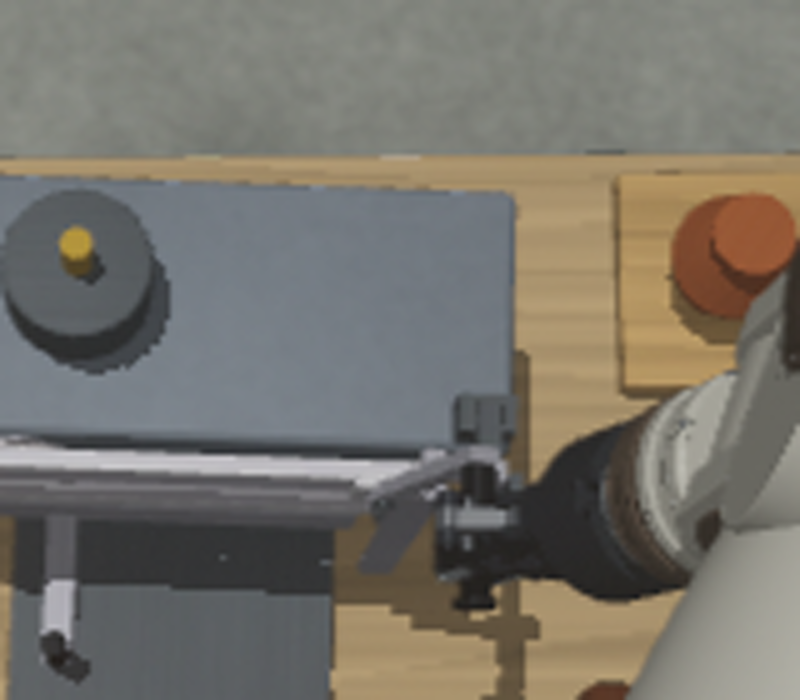

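The bar is swung, the guard is at 0.107, and the slot sits above the tooth at (290,465) in the scene crop. Lowering straight down.

apply_moves(
  rows=[
    [[4.7,-1.8,0,0,0,0,0],[9.4,-3.5,0,0,0,0,0],[14,-5.3,0,0,0,0,0],[17.8,-6.7,0,0,0,0,0],[18.7,-7.1,0,0,0,0,0],[18.7,-7.1,0,0,0,0,0]],
  ],
)

```text
time: 7.7
ee_pos: [0.6252, -0.1386, 0.2994]
tcp_rot: [88.9, 69.4, 86.3]
wrist_force: [3.2, 0.7, 11.1]
opening: 0.0142
```

Run:
```python
from h import *
o=get_obs();print(o["ee_pos"].round(4),o["tcp_rot"],o["wrist_force"].round(1),o["opening"])
for n in ("scene","wrist"):
    c=cams.camera(n); 
    save(c,"f_"+n,{"scene":(180,200,340,320),"top":(300,100,460,240),"wrist":None}[n],{"scene":5,"top":5,"wrist":1}[n])
    P=cloud(c,n=="wrist")
    m=np.all((P>np.array((0.66,-0.0,0.212)))&(P<np.array((0.70,0.09,0.27))),-1);q=P[m]; print(n,len(q),np.percentile(q[:,2],[50,90,97]) if len(q) else 0)
```

```text
[ 0.6252 -0.1386  0.2994] [88.92955501 69.40068667 86.30932198] [ 3.2  0.7 11.1] 0.01418659594559539
scene 298 [0.22368754 0.22560496 0.22676299]
wrist 1068 [0.22420683 0.22536285 0.22573183]
```

View pics/f_scene.png

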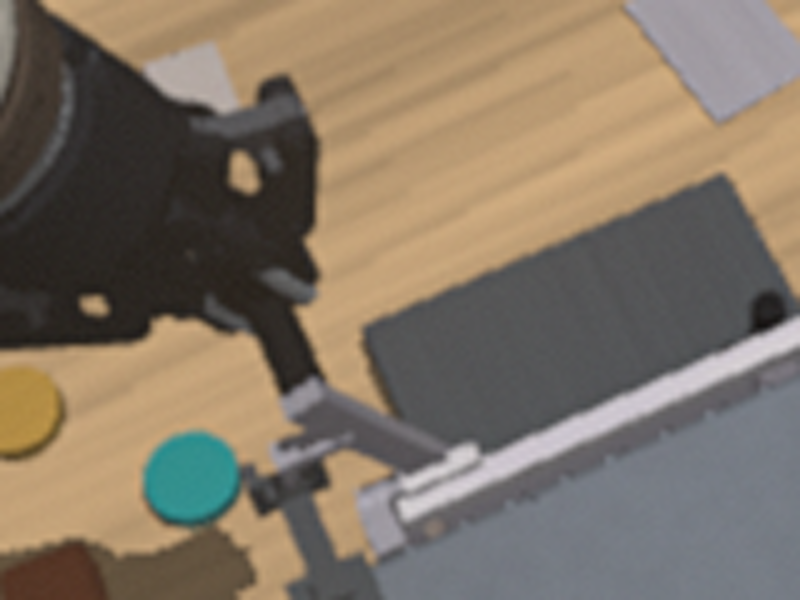

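apply_moves(
  rows=[
    [[-1,0,0,0,0,0,0.1],[-1,0,0,0,0,0,0.25],[-1,0,0,0,0,0,0.4],[-1,0,0,0,0,0,0.5],[-1,0,0,0,0,0,0.6],[-25,0,0,0,0,0,0.6],[-60,0,0,0,0,0,0.6],[-90,0,0,0,0,0,0.6],[-90,0,0,0,0,0,0.6]],
  ],
)

```text
time: 8.7
ee_pos: [0.6066, -0.1692, 0.385]
tcp_rot: [91.0, 68.9, 88.4]
wrist_force: [0.0, -0.1, 1.0]
opening: 0.051
```

Run:
```python
from h import *
o=get_obs();print(o["time"],o["ee_pos"].round(4),o["tcp_rot"],o["wrist_force"].round(1),o["opening"])
for n in ("scene","wrist"):
    c=cams.camera(n); 
    save(c,"g_"+n,{"scene":(180,200,340,320),"top":(300,100,460,240),"wrist":None}[n],{"scene":5,"top":5,"wrist":1}[n])
    P=cloud(c,n=="wrist")
    m=np.all((P>np.array((0.66,-0.0,0.212)))&(P<np.array((0.70,0.09,0.27))),-1);q=P[m]; print(n,len(q),np.percentile(q[:,2],[50,90,97]) if len(q) else 0)
    m=np.all((P>np.array((0.615,-0.18,0.28)))&(P<np.array((0.65,-0.09,0.34))),-1);q=P[m]; print("grip",len(q),q.mean(0) if len(q) else 0, q.max(0) if len(q) else 0)
    m=np.all((P>np.array((0.60,0.04,0.045)))&(P<np.array((0.64,0.09,0.1))),-1);q=P[m]; print("th",len(q),q.mean(0) if len(q) else 0, q.min(0), q.max(0) if len(q) else 0)
```

```text
8.7 [ 0.6066 -0.1692  0.385 ] [91.01135701 68.8666967  88.43742103] [ 0.  -0.1  1. ] 0.051015874003487616
scene 282 [0.22106952 0.22322369 0.22398192]
grip 173 [ 0.63263273 -0.14011545  0.31875261] [ 0.64974256 -0.13197291  0.32329771]
th 54 [0.62107105 0.06286803 0.07777703] [0.6125233  0.05623237 0.05770538] [0.62741387 0.07098422 0.0847835 ]
wrist 660 [0.22179131 0.22279389 0.22324706]
grip 1204 [ 0.63184416 -0.14099987  0.31902232] [ 0.64997934 -0.13143195  0.32239888]
th 222 [0.62046425 0.06191702 0.07095865] [0.6131811  0.05696812 0.04529217] [0.62897273 0.07261796 0.08482669]
```

View pics/g_wrist.png

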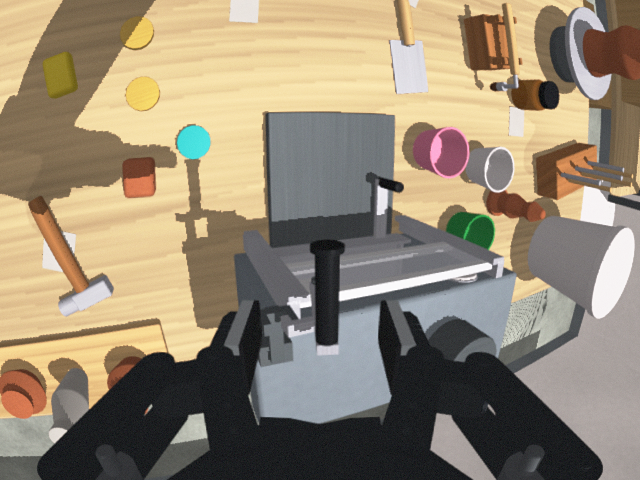

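View pics/g_scene.png

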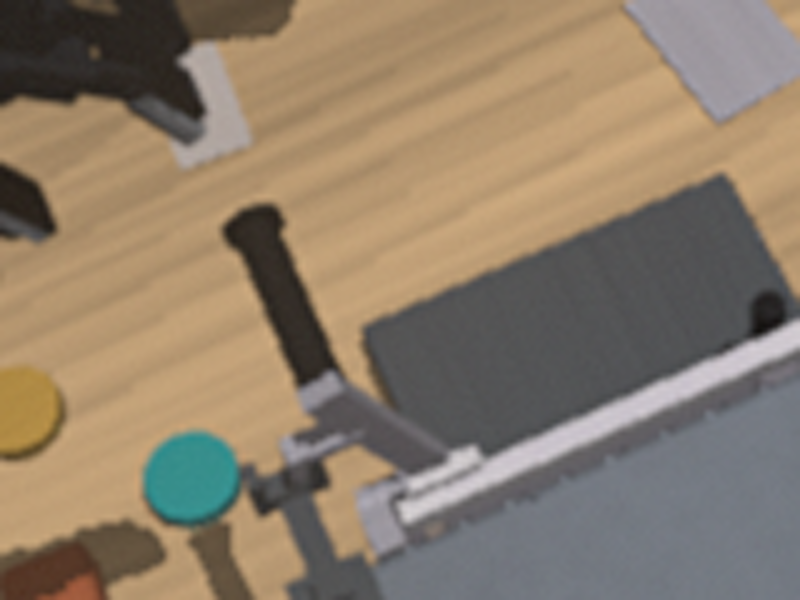

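The guard holds hooked by itself: panel top 0.223 gives guard≈0.088, and the grip is swung about 0.32 rad. Next is the tray handle.

```bash
cat >> h.py <<'E'
PSI=-2.5
px=np.array([np.cos(np.radians(PSI)),np.sin(np.radians(PSI)),0]);py=np.array([-px[1],px[0],0])
def tilted(deg,yaw=PSI):
    """tool x leaning ahead (along azimuth yaw) by deg from straight down, jaws across yaw"""
    f=np.array([np.cos(np.radians(yaw)),np.sin(np.radians(yaw)),0]);y=np.array([-f[1],f[0],0]);a=np.radians(deg)
    x=np.sin(a)*f+np.cos(a)*np.array([0,0,-1.]);return R.from_matrix(np.stack([x,y,np.cross(x,y)],1))
E
python3 - <<'E'
from h import *
T=tilted(30); h=np.array([0.6205,0.0635,0.067]); tcp=h+0.019*T.apply([1,0,0])
print(tcp, T.apply([1,0,0]))
pre=tcp-0.08*T.apply([1,0,0])
print(toolmove((0.50,-0.05,0.30),T)); print(toolmove(pre,T)); print(toolmove(tcp,T)[0])
E
```

```text
[0.62999096 0.06308562 0.05054552] [ 0.49952411 -0.02180969 -0.8660254 ]
(array([ 120.2,   75.7, -111.7]), array([-0.098, -0.525, -0.36 ]))
(array([330.5, 121.6, -25.5]), array([-0.098, -0.525, -0.36 ]))
[394.8  96.7  15. ]
```

apply_moves(
  rows=[
    [[0,0,-60,0,-0.13,-0.09,0.6],[40,30,-112,-0.03,-0.26,-0.18,0.6],[120,76,-112,-0.098,-0.525,-0.36,0.6],[120,76,-112,-0.098,-0.525,-0.36,0.6],[120,76,-112,-0.098,-0.525,-0.36,0.6],[120,76,-112,-0.098,-0.525,-0.36,0.6],[330,122,-25,-0.098,-0.525,-0.36,0.6],[330,122,-25,-0.098,-0.525,-0.36,0.6],[330,122,-25,-0.098,-0.525,-0.36,0.6],[330,122,-25,-0.098,-0.525,-0.36,0.6],[330,122,-25,-0.098,-0.525,-0.36,0.6],[330,122,-25,-0.098,-0.525,-0.36,0.6],[330,122,-25,-0.098,-0.525,-0.36,0.6]],
  ],
)

```text
time: 10.1
ee_pos: [0.588, 0.0675, 0.115]
tcp_rot: [-0.0, 60.3, -2.4]
wrist_force: [-1.0, -0.2, -0.4]
opening: 0.0509
```

Run:
```python
from h import *
o=get_obs();print(o["time"],o["ee_pos"].round(4),o["q"].round(1),o["wrist_force"].round(1),o["opening"])
c=cams.camera("wrist"); save(c,"i_wrist")
P=cloud(c,True)
m=np.all((P>np.array((0.60,0.04,0.05)))&(P<np.array((0.64,0.09,0.1))),-1);q=P[m]; print("th",len(q),q.mean(0) if len(q) else 0, q.min(0), q.max(0) if len(q) else 0)
T=tilted(30); h=np.array([0.6205,0.0635,0.067]); tcp=h+0.019*T.apply([1,0,0])
print(toolmove(tcp,T))
```

```text
10.1 [0.588  0.0675 0.115 ] [  9.3 -18.4 -30.2  49.1  -5.8  10.1] [-1.  -0.2 -0.4] 0.05085783421892586
th 1501 [0.61690857 0.06630216 0.07064064] [0.61265169 0.0583016  0.05002167] [0.62888802 0.07396073 0.08428728]
(array([76.8, -2.5,  4.2]), array([ 0.003, -0.005, -0.001]))
```

View pics/i_wrist.png

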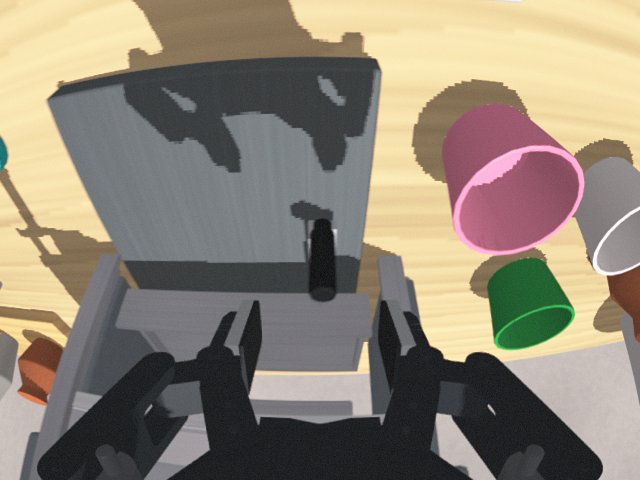

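The post handle at (322,260) stands between the jaws.

apply_moves(
  rows=[
    [[20,0,4,0,0,0,0.45],[45,0,4,0,0,0,0.45],[70,0,4,0,0,0,0.45],[77,0,4,0,0,0,0.45],[77,0,4,0,0,0,0.45],[77,0,4,0,0,0,0],[77,0,4,0,0,0,0],[77,0,4,0,0,0,0],[77,0,4,0,0,0,0]],
  ],
  newtons=40,
)

```text
time: 11.05
ee_pos: [0.6308, 0.0665, 0.0526]
tcp_rot: [0.1, 60.1, -2.1]
wrist_force: [-1.1, 4.7, 4.6]
opening: 0.0149
```

Run:
```python
from h import *
o=get_obs();print(o["time"],o["ee_pos"].round(4),o["wrist_force"].round(1),o["opening"])
for d in (.06,.12,.175,.182): print(toolmove(o["ee_pos"]-d*px,None,o)[0])
```

```text
11.05 [0.6308 0.0665 0.0526] [-1.1  4.7  4.6] 0.014869081055837377
[-29.9   0.3 -52. ]
[ -59.8    0.5 -104. ]
[ -87.2    0.8 -151.7]
[ -90.7    0.8 -157.8]
```

apply_moves(
  rows=[
    [[-10,0,-17.3,0,0,0,0],[-25,0.2,-43,0,0,0,0],[-40,0.3,-69,0,0,0,0],[-55,0.5,-95,0,0,0,0],[-70,0.6,-121,0,0,0,0],[-80,0.7,-139,0,0,0,0],[-86,0.8,-150,0,0,0,0],[-89,0.8,-155,0,0,0,0],[-89,0.8,-155,0,0,0,0]],
  ],
)

```text
time: 11.95
ee_pos: [0.4517, 0.0742, 0.0526]
tcp_rot: [0.1, 60.1, -2.1]
wrist_force: [-1.0, 0.1, -3.2]
opening: 0.0149
```

Run:
```python
from h import *
o=get_obs();print(o["time"],o["ee_pos"].round(4),o["wrist_force"].round(1),o["opening"])
for n in ("top","scene"):
    c=cams.camera(n); save(c,"j_"+n)
    P=cloud(c); m=np.all((P>np.array((0.40,-0.15,0.024)))&(P<np.array((0.67,0.15,0.036))),-1);q=P[m]
    print(n,len(q),np.percentile(q,[2,50,98],axis=0).round(4))
```

```text
11.95 [0.4517 0.0742 0.0526] [-1.   0.1 -3.2] 0.014892051658356335
top 2573 [[ 5.079e-01 -1.040e-01  2.490e-02]
 [ 5.879e-01  2.000e-04  3.050e-02]
 [ 6.499e-01  9.850e-02  3.540e-02]]
scene 2700 [[ 0.4782 -0.0993  0.026 ]
 [ 0.5645  0.0043  0.0297]
 [ 0.6069  0.0998  0.035 ]]
```

View pics/j_top.png

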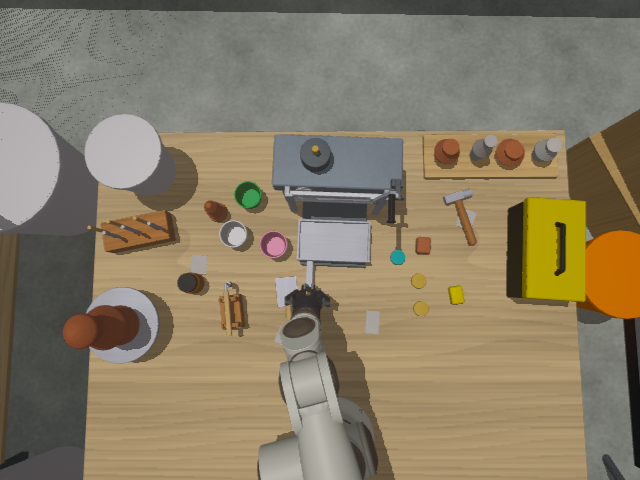

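View pics/j_scene.png

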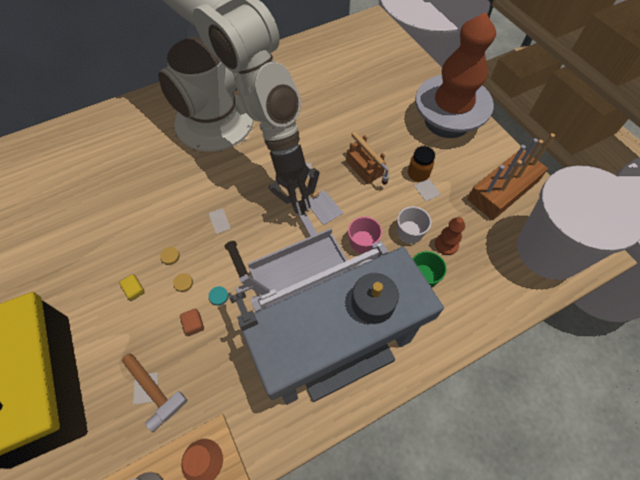

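The tray came out 179 mm, and the top view shows it open in front of the raised guard, with its floor centred about (335,243).

Run:
```python
from h import *
o=get_obs()
c=cams.camera("top");P=cloud(c)
m=np.all((P>np.array((0.28,0.24,0.080)))&(P<np.array((0.50,0.36,0.098))),-1);q=P[m]
print(len(q),q.min(0),q.max(0)); k=np.polyfit(q[:,0],q[:,1],1);print("yaw",np.degrees(np.arctan(k[0])),k)
T=down(87.5+7)
print(toolmove(o["ee_pos"]-0.09*T.apply([0,0,0]),None,o))
print(toolmove((0.37,0.29,0.25),T,o))
```

```text
302 [0.30973017 0.27573744 0.08009907] [0.45912556 0.3328838  0.0959569 ]
yaw 5.1241071834182765 [0.08967174 0.27228872]
(array([0., 0., 0.]), array([0., 0., 0.]))
(array([-216.1,  212.6,   19.6]), array([-0.115,  0.521,  0.03 ]))
```

apply_moves(
  rows=[
    [[0,0,0,0,0,0,0.3],[0,0,0,0,0,0,0.5],[-10,0,0,0,0,0,0.6],[-50,0,0,0,0,0,0.8],[-100,0,0,0,0,0,0.8],[-150,0,0,0,0,0,0.8],[-216,213,20,-0.115,0.521,0.03,0.8],[-216,213,20,-0.115,0.521,0.03,0.8],[-216,213,20,-0.115,0.521,0.03,0.8],[-216,213,20,-0.115,0.521,0.03,0.8],[-216,213,20,-0.115,0.521,0.03,0.8],[-216,213,20,-0.115,0.521,0.03,0.8],[-216,213,20,-0.115,0.521,0.03,0.8]],
  ],
)

```text
time: 13.4
ee_pos: [0.3707, 0.292, 0.2503]
tcp_rot: [-155.1, 90.0, -150.5]
wrist_force: [-0.5, -1.3, -0.4]
opening: 0.0681
```

Run:
```python
from h import *
o=get_obs();print(o["time"],o["ee_pos"].round(4),o["q"].round(1),o["wrist_force"].round(1),o["opening"])
c=cams.camera("wrist"); save(c,"k_wrist")
P=cloud(c,True)
m=np.all((P>np.array((0.28,0.24,0.086)))&(P<np.array((0.50,0.36,0.098))),-1);q=P[m]
print(len(q),q.min(0),q.max(0)); k=np.polyfit(q[:,0],q[:,1],1);print("yaw",np.degrees(np.arctan(k[0])),k)
for a in np.arange(.30,.48,.01):
    g=q[abs(q[:,0]-a)<.005]
    if len(g): print(round(a,2),len(g),g[:,1].min().round(4),g[:,1].max().round(4),np.median(g[:,2]).round(4))
for l in ("brush_grip","brush_tip","stand_top","pot_rim"):
    print(l,[(np.round(x["at"],3).tolist(),round(x["confidence"],2)) for x in cams.find_in(l,c)[:4]])
c=cams.camera("top");save(c,"k_top",(190,200,290,350),4);T=cloud(c)
for X in (P,T):
  m=np.all((X>np.array((0.28,0.24,0.068)))&(X<np.array((0.50,0.36,0.079))),-1);q=X[m];print("rib z",len(q),q.min(0),q.max(0))
  m=np.all((X>np.array((0.54,0.25,0.055)))&(X<np.array((0.68,0.36,0.065))),-1);q=X[m]; 
  if len(q): print("rim",len(q),np.percentile(q,[1,99],axis=0), np.percentile(q,[1,99],axis=0).mean(0))
```

```text
13.4 [0.3707 0.292  0.2503] [38.2 -5.2  2.1 97.3  0.  33.6] [-0.5 -1.3 -0.4] 0.068109970171751
2538 [0.30881545 0.27932924 0.08601551] [0.46048116 0.32041999 0.09287781]
yaw 5.501368019266383 [0.09631315 0.27163563]
0.31 120 0.2956 0.309 0.0897
0.32 200 0.2959 0.3093 0.0901
0.33 193 0.2967 0.3099 0.0902
0.34 192 0.2976 0.3108 0.0902
0.35 187 0.2793 0.3118 0.0902
0.36 198 0.2993 0.3138 0.0902
0.37 188 0.3004 0.3147 0.0901
0.38 197 0.3011 0.3157 0.09
0.39 188 0.3021 0.3167 0.09
0.4 185 0.3029 0.318 0.0901
0.41 177 0.3039 0.3189 0.0899
0.42 179 0.3048 0.3202 0.0899
0.43 161 0.3058 0.3203 0.09
0.44 76 0.3066 0.3204 0.089
0.45 63 0.3112 0.3187 0.087
0.46 34 0.3122 0.3192 0.0868
brush_grip [([0.684, -0.081, 0.17], 0.65), ([0.377, 0.307, 0.09], 0.57)]
brush_tip [([0.379, 0.306, 0.09], 0.93)]
stand_top [([0.374, 0.3, 0.053], 0.72)]
pot_rim [([0.592, 0.214, 0.041], 0.81), ([0.376, 0.307, 0.093], 0.43)]
rib z 875 [0.31289919 0.27649089 0.06802831] [0.421772   0.33399539 0.07878473]
rim 511 [[0.56843892 0.26147151 0.05510349]
 [0.63194907 0.3427088  0.06146495]] [0.600194   0.30209016 0.05828422]
rib z 54 [0.33130796 0.27490022 0.07019146] [0.45940962 0.3291727  0.07884907]
rim 130 [[0.57035052 0.26014486 0.055123  ]
 [0.67913149 0.35735738 0.06458524]] [0.624741   0.30875112 0.05985412]
```

View pics/k_wrist.png

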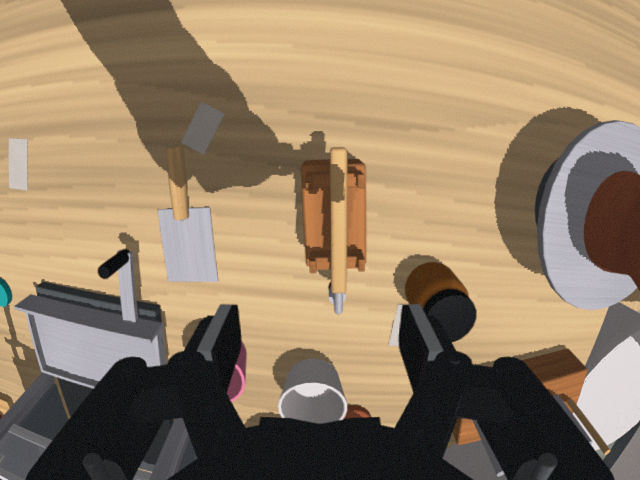

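View pics/k_top.png

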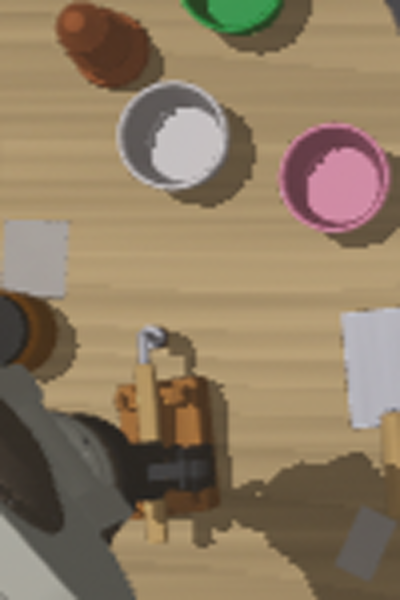

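The brush handle runs from (338,150) to (340,290) in the wrist view. Its middle is about (0.373, 0.308), its top 0.090, and its yaw 5.5°. I'll grasp it between the ribs.

Run:
```python
from h import *
print(toolmove((0.379,0.3084,0.0645),down(95.5)))
```

```text
(array([186.2,  18.3,   9.9]), array([-0.019,  0.001, -0.001]))
```

apply_moves(
  rows=[
    [[0,18,10,-0.019,0,0,0.5],[50,18,10,-0.019,0,0,0.5],[100,18,10,-0.019,0,0,0.5],[140,18,10,-0.019,0,0,0.5],[165,18,10,-0.019,0,0,0.5],[180,18,10,-0.019,0,0,0.5],[186,18,10,-0.019,0,0,0.5],[186,18,10,-0.019,0,0,0.5]],
  ],
)

```text
time: 14.5
ee_pos: [0.3793, 0.3079, 0.0652]
tcp_rot: [35.6, 89.9, 41.1]
wrist_force: [-0.3, 0.5, -0.4]
opening: 0.0429
```

Run:
```python
from h import *
o=get_obs();print(o["time"],o["ee_pos"].round(4),o["q"].round(1),o["wrist_force"].round(1),o["opening"])
c=cams.camera("wrist"); save(c,"l_wrist")
```

```text
14.5 [0.3793 0.3079 0.0652] [ 39.1  -3.5 -16.8  76.5   0.   33.6] [-0.3  0.5 -0.4] 0.042887871771407036
```

View pics/l_wrist.png

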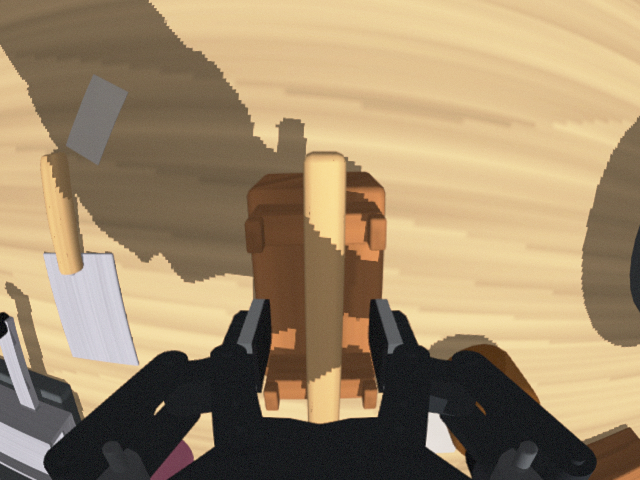

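The brush is centred between the jaws and clear of the ribs.

apply_moves(
  rows=[
    [[0,0,0,0,0,0,0],[0,0,0,0,0,0,0],[0,0,0,0,0,0,0],[0,0,0,0,0,0,0],[0,0,0,0,0,0,0],[-15,0,0,0,0,0,0],[-45,0,0,0,0,0,0],[-75,0,0,0,0,0,0],[-75,0,0,0,0,0,0]],
  ],
  newtons=60,
)

```text
time: 15.45
ee_pos: [0.3809, 0.3093, 0.1462]
tcp_rot: [34.3, 89.4, 39.8]
wrist_force: [0.0, 0.3, -0.8]
opening: 0.013
```

Run:
```python
from h import *
o=get_obs();print(o["time"],o["ee_pos"].round(4),o["tcp_rot"],o["wrist_force"].round(1),o["opening"])
c=cams.camera("wrist"); save(c,"m_wrist")
P=cloud(c,True)
m=np.all((P>np.array((0.28,0.27,0.155)))&(P<np.array((0.37,0.34,0.175))),-1);q=P[m]
print(len(q),q.min(0),q.max(0),np.polyfit(q[:,0],q[:,1],1),np.polyfit(q[:,0],q[:,2],1))
c=cams.camera("scene"); save(c,"m_scene",(300,100,460,280),4)
T=cloud(c)
m=np.all((T>np.array((0.53,0.24,0.05)))&(T<np.array((0.66,0.37,0.066))),-1);q=T[m];print("rim",len(q),q.min(0),q.max(0))
u,v=w2px(c,(0.608,0.307,0.06));print(u,v)
t=cams.camera("top");save(t,"m_top",(190,200,290,350),4)
print(w2px(t,(0.608,0.307,0.06)))
```

```text
15.45 [0.3809 0.3093 0.1462] [34.29025432 89.43760336 39.77498117] [ 0.   0.3 -0.8] 0.012954880710859148
6808 [0.30975956 0.29480772 0.15500684] [0.36999486 0.32014913 0.17498994] [0.10066469 0.27028137] [0.01005651 0.16502157]
rim 264 [0.56468025 0.25805667 0.0500109 ] [0.65980761 0.3556468  0.06300258]
416.096672035541 218.5704775819026
(np.float64(230.48058685958563), np.float64(233.6434121620574))
```

View pics/m_scene.png

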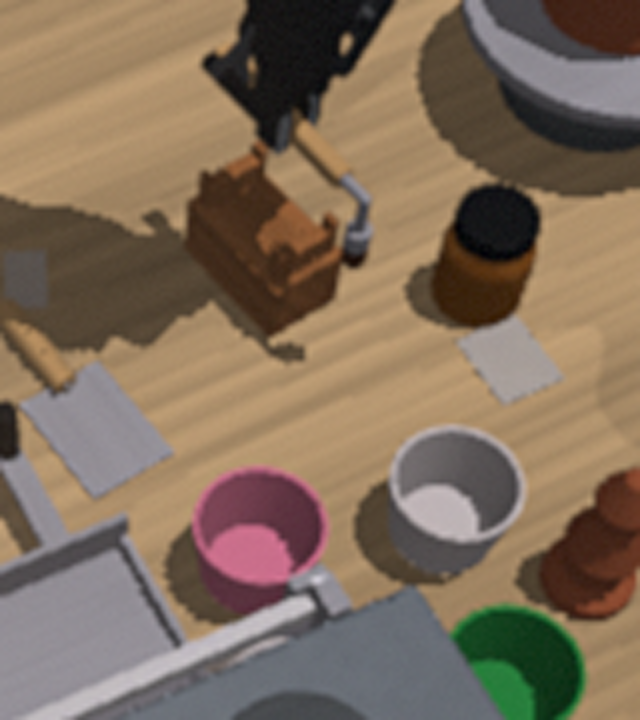

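View pics/m_top.png

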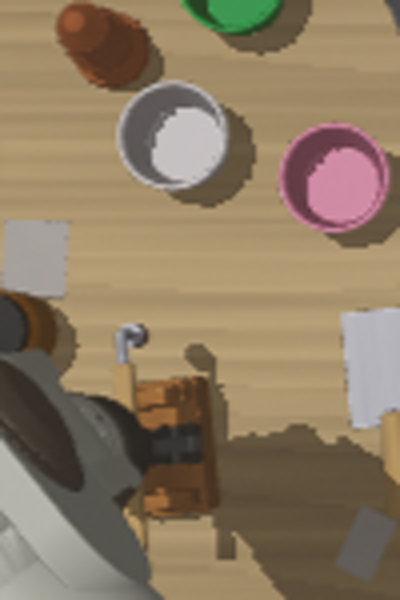

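Run:
```python
from h import *
t=cams.camera("top");s=cams.camera("scene")
print(px2w(t,233.5,233.75,z=.06),px2w(s,414,220.3,z=.06))
for n,c in(("t",t),("s",s)):
    print([(np.round(x["at"],3).tolist(),round(x["confidence"],2)) for x in cams.find_in("pot_rim",c)])
o=get_obs(); f=np.array([np.cos(np.radians(5.6)),np.sin(np.radians(5.6)),0])
# brush grip: lies at (0.373,0.3078) when tcp was (0.3793,0.3079)
print("tip est",o["ee_pos"]+f*(0.085-0.0063)+[0,0,0.019-0.062])
# tip from scene pixel: find px (353,245)/4
print(px2w(s,300+356/4,100+258/4))
```

```text
[0.60763808 0.29787471 0.06      ] [0.60968284 0.2996142  0.06      ]
[([0.58, 0.186, 0.009], 0.98), ([0.688, -0.404, 0.022], 0.65), ([0.734, 0.264, 0.021], 0.63), ([0.616, 0.308, 0.012], 0.61)]
[([0.566, 0.184, 0.032], 0.96), ([0.72, 0.28, 0.033], 0.95), ([0.6, 0.312, 0.032], 0.78), ([0.672, -0.136, 0.313], 0.66)]
tip est [0.45738564 0.31553114 0.09707972]
[0.46514586 0.31147828 0.11191518]
```

Run:
```python
from h import *
o=get_obs();e=o["ee_pos"]
print(toolmove(e+[0.1505,-0.0165,0],None,o)[0],toolmove(e+[0.1505,-0.0165,-0.067],None,o)[0])
```

```text
[ 1.000e-01 -3.080e+01  1.482e+02] [ 67.1 -30.9 148.2]
```

apply_moves(
  rows=[
    [[0,-10,45,0,0,0,0],[0,-20,90,0,0,0,0],[0,-28,130,0,0,0,0],[0,-31,148,0,0,0,0],[0,-31,148,0,0,0,0],[0,-31,148,0,0,0,0]],
  ],
)

```text
time: 16.4
ee_pos: [0.5289, 0.2908, 0.1392]
tcp_rot: [167.7, 90.0, 173.2]
wrist_force: [-0.0, 0.9, -1.7]
opening: 0.0129
```

Run:
```python
from h import *
o=get_obs();print(o["time"],o["ee_pos"].round(4),o["tcp_rot"],o["wrist_force"].round(1),o["opening"])
c=cams.camera("scene"); save(c,"n_scene",(340,140,500,260),5)
t=cams.camera("top");save(t,"n_top",(190,200,290,300),6)
```

```text
16.4 [0.5289 0.2908 0.1392] [167.74016405  89.95022743 173.19336922] [-0.   0.9 -1.7] 0.012922633318402332
```

View pics/n_scene.png

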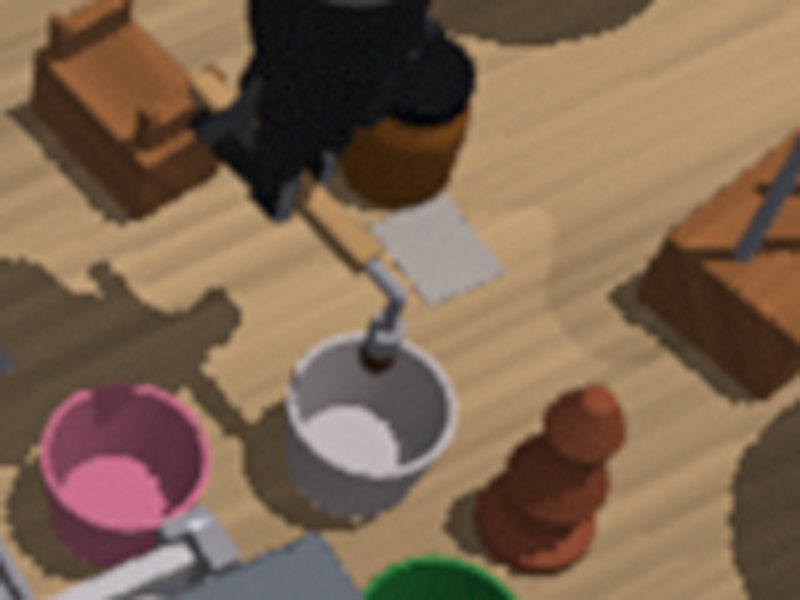

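View pics/n_top.png

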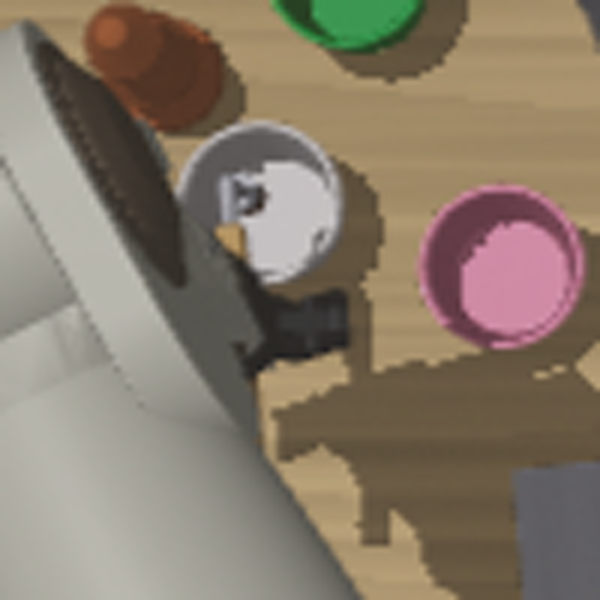

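Run:
```python
from h import *
s=cams.camera("scene");print(w2px(s,(0.607,0.2985,0.095)),px2w(s,415.6,211.6,z=.1))
```

```text
(np.float64(415.6623215867122), np.float64(212.1003975256828)) [0.60792726 0.29655548 0.1       ]
```

apply_moves(
  rows=[
    [[20,0,0,0,0,0,0],[40,0,0,0,0,0,0],[55,0,0,0,0,0,0],[63,0,0,0,0,0,0],[63,0,0,0,0,0,0],[63,0,0,0,0,0,0],[63,0,0,0,0,0,0]],
  ],
)

```text
time: 17.25
ee_pos: [0.5289, 0.2917, 0.0784]
tcp_rot: [33.6, 89.8, 39.1]
wrist_force: [0.2, -0.5, -0.6]
opening: 0.0126
```

Run:
```python
from h import *
o=get_obs();print(o["time"],o["ee_pos"].round(4),o["tcp_rot"],o["wrist_force"].round(1),o["opening"])
c=cams.camera("scene"); save(c,"o_scene",(340,140,500,260),5)
t=cams.camera("top");save(t,"o_top",(190,200,290,300),6)
```

```text
17.25 [0.5289 0.2917 0.0784] [33.60595984 89.84898591 39.13431129] [ 0.2 -0.5 -0.6] 0.012567552120210539
```

View pics/o_scene.png

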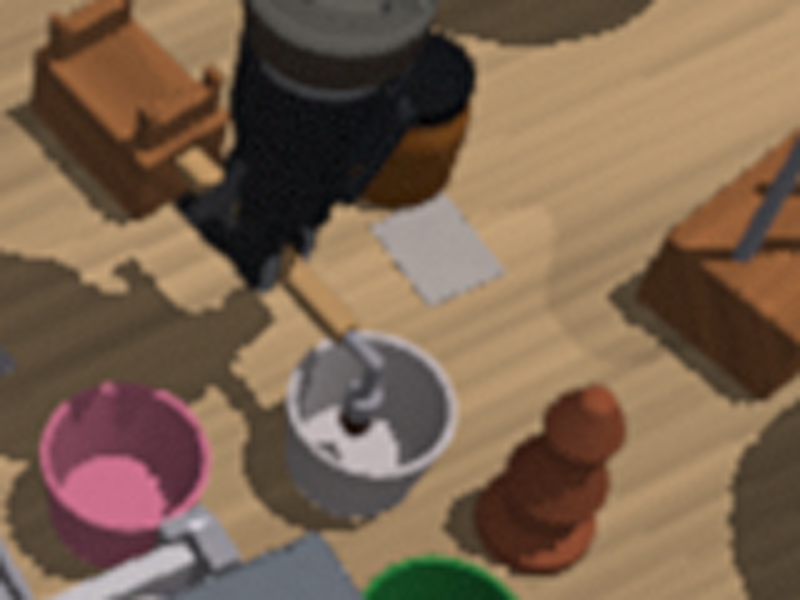

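View pics/o_top.png

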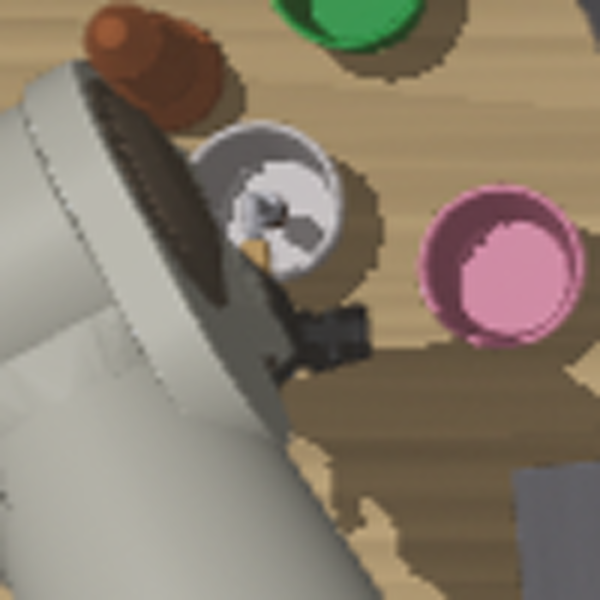

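The tip sits deep inside the white pot, about 26 mm under the rim at (357,420) in the scene crop, and the pot is upright. Lifting out and going to the tray.

Run:
```python
from h import *
o=get_obs();e=o["ee_pos"]
for p in ((0.5289,.2917,.150),(0.507,-0.018,0.150),(0.507,-0.018,0.085)): print(toolmove(p,down(95.5),o))
```

```text
(array([-71.9,   0.2,   0.2]), array([ 0.   ,  0.002, -0.001]))
(array([ -72.4, -305.9,  -51.5]), array([ 0.   ,  0.002, -0.001]))
(array([  -7.4, -306. ,  -51.6]), array([ 0.   ,  0.002, -0.001]))
```

apply_moves(
  rows=[
    [[-25,0,0,0,0,0,0],[-55,0,0,0,0,0,0],[-72,0,0,0,0,0,0],[-72,0,0,0,0,0,0],[-72,-40,-7,0,0,0,0],[-72,-80,-14,0,0,0,0],[-72,-120,-21,0,0,0,0],[-72,-160,-28,0,0,0,0],[-72,-200,-35,0,0,0,0],[-72,-240,-42,0,0,0,0],[-72,-280,-48,0,0,0,0],[-72,-306,-52,0,0,0,0],[-72,-306,-52,0,0,0,0],[-45,-306,-52,0,0,0,0],[-20,-306,-52,0,0,0,0],[-10,-306,-52,0,0,0,0],[-8,-306,-52,0,0,0,0],[-8,-306,-52,0,0,0,0]],
  ],
)

```text
time: 19.15
ee_pos: [0.5067, -0.0177, 0.0859]
tcp_rot: [34.0, 89.9, 39.5]
wrist_force: [1.0, 0.3, -0.7]
opening: 0.0131
```

Run:
```python
from h import *
o=get_obs();print(o["time"],o["ee_pos"].round(4),o["tcp_rot"],o["wrist_force"].round(1),o["opening"])
c=cams.camera("scene"); save(c,"p_scene",(210,180,370,300),5)
```

```text
19.15 [ 0.5067 -0.0177  0.0859] [33.97227827 89.85652219 39.52101757] [ 1.   0.3 -0.7] 0.013100937167210919
```

View pics/p_scene.png

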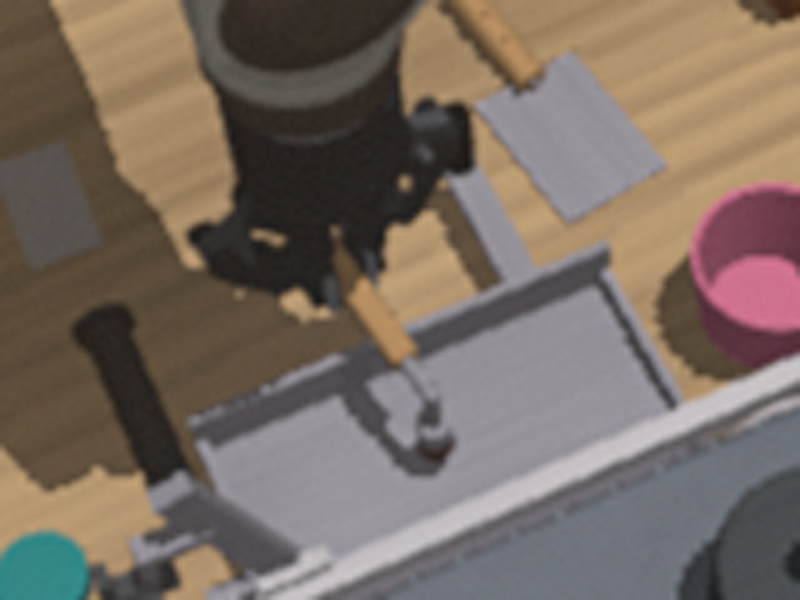

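apply_moves(
  rows=[
    [[5,0,0,0,0,0,0],[9,0,0,0,0,0,0],[11,0,0,0,0,0,0],[12.5,0,0,0,0,0,0],[12.5,0,0,0,0,0,0]],
  ],
)

```text
time: 19.7
ee_pos: [0.508, -0.0178, 0.0751]
tcp_rot: [9.7, 89.7, 15.3]
wrist_force: [-0.3, -0.9, 5.9]
opening: 0.0125
```

Contact is made (Fz jumped to 6 N). Holding briefly, then lifting.

apply_moves(
  rows=[
    [[0.5,0,0,0,0,0,0],[0.5,0,0,0,0,0,0],[-30,0,0,0,0,0,0],[-70,0,0,0,0,0,0],[-80,0,0,0,0,0,0],[-80,0,0,0,0,0,0]],
  ],
)

```text
time: 20.3
ee_pos: [0.5084, -0.0179, 0.1565]
tcp_rot: [4.1, 89.5, 9.6]
wrist_force: [-0.5, 0.8, -1.6]
opening: 0.0126
```

Run:
```python
from h import *
o=get_obs();print(o["time"],o["ee_pos"].round(4),o["tcp_rot"],o["wrist_force"].round(1),o["opening"])
f=np.array([np.cos(np.radians(5.5)),np.sin(np.radians(5.5)),0])
c=cams.camera("wrist");save(c,"q_wrist");P=cloud(c,True)
e=o["ee_pos"];L=(P-e)@f;W=(P-e)@np.array([-f[1],f[0],0])
m=(L>-.08)&(L<-.015)&(abs(W)<.012)&(P[...,2]>e[2]+.015)&(P[...,2]<e[2]+.04)
print(m.sum(),"tail at",L[m].min(),"slope z",np.polyfit(L[m],P[...,2][m]-e[2],1),"slope w",np.polyfit(L[m],W[m],1))
for p in ((0.3793,.3079,.157),(0.3793,.3079,.068)): print(toolmove(p,down(95.5),o))
c=cams.camera("scene"); save(c,"q_scene",(210,180,370,300),5)
```

```text
20.3 [ 0.5084 -0.0179  0.1565] [ 4.06778717 89.5223717   9.607203  ] [-0.5  0.8 -1.6] 0.012562884920164394
6392 tail at -0.07129031582829735 slope z [0.0098566  0.02264509] slope w [ 0.00050732 -0.00093064]
(array([ -1.1, 336.8, -97. ]), array([ 0.001,  0.008, -0.001]))
(array([ 87.9, 336.7, -97.7]), array([ 0.001,  0.008, -0.001]))
```

View pics/q_scene.png

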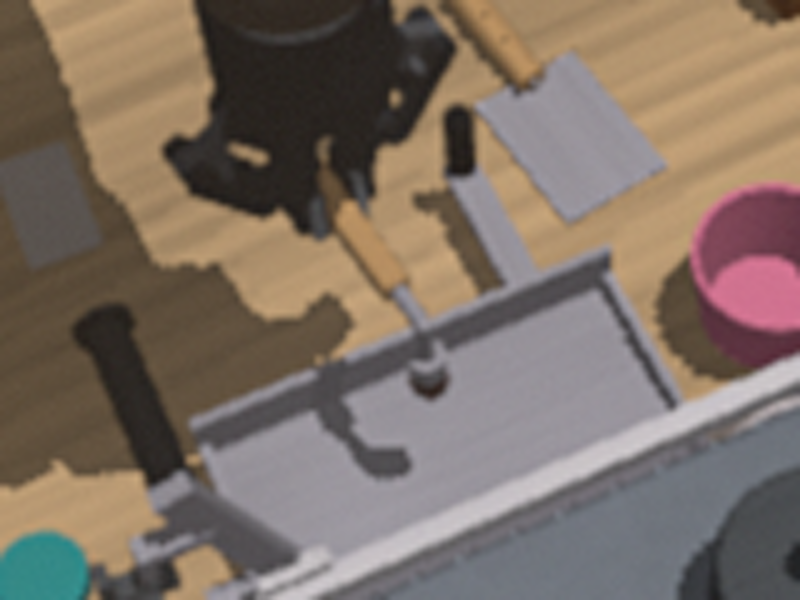

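The brush is still level and along the tool axis. Taking it back to its stand.

apply_moves(
  rows=[
    [[0,45,-13,0,0,0,0],[0,90,-26,0,0.004,0,0],[0,135,-39,0,0.008,0,0],[0,180,-52,0,0.008,0,0],[0,225,-65,0,0.008,0,0],[0,270,-78,0,0.008,0,0],[0,310,-90,0,0.008,0,0],[-1,337,-97,0,0.008,0,0],[-1,337,-97,0,0.008,0,0],[-1,337,-97,0,0.008,0,0]],
  ],
)

```text
time: 21.4
ee_pos: [0.3773, 0.308, 0.153]
tcp_rot: [-173.5, 89.6, -167.8]
wrist_force: [0.9, -0.5, -1.4]
opening: 0.0127
```

Run:
```python
from h import *
o=get_obs();print(o["time"],o["ee_pos"].round(4),o["tcp_rot"],o["wrist_force"].round(1),o["opening"])
for p in ((0.3793,.3079,.10),(0.3793,.3079,.0685)): print(toolmove(p,down(95.5),o))
```

```text
21.4 [0.3773 0.308  0.153 ] [-173.46954914   89.64708898 -167.83800884] [ 0.9 -0.5 -1.4] 0.012743004338586507
(array([52.9, -0.3,  2.3]), array([ 0.002, -0.006,  0.001]))
(array([84.4, -0.3,  2.5]), array([ 0.002, -0.006,  0.001]))
```

apply_moves(
  rows=[
    [[25,0,2.5,0,-0.006,0,0],[50,0,2.5,0,-0.006,0,0],[70,0,2.5,0,-0.006,0,0],[80,0,2.5,0,-0.006,0,0],[83,0,2.5,0,-0.006,0,0],[84.5,0,2.5,0,-0.006,0,0],[84.5,0,2.5,0,-0.006,0,0]],
  ],
)

```text
time: 22.1
ee_pos: [0.3797, 0.3082, 0.0692]
tcp_rot: [-9.2, 90.0, -3.6]
wrist_force: [-0.0, -0.4, -0.8]
opening: 0.0132
```

apply_moves(
  rows=[
    [[1.5,0,0,0,0,0,0],[2.5,0,0,0,0,0,0],[2.5,0,0,0,0,0,0]],
  ],
)

```text
time: 22.4
ee_pos: [0.3802, 0.3085, 0.0676]
tcp_rot: [15.6, 89.9, 21.2]
wrist_force: [-1.0, -0.8, 4.9]
opening: 0.0126
```

Contact with the ribs. Releasing and rising.

apply_moves(
  rows=[
    [[0,0,0,0,0,0,0.15],[0,0,0,0,0,0,0.3],[0,0,0,0,0,0,0.5],[0,0,0,0,0,0,0.5],[-20,0,0,0,0,0,0.5],[-65,0,0,0,0,0,0.5],[-115,0,0,0,0,0,0.5],[-165,0,0,0,0,0,0.5],[-180,0,0,0,0,0,0.5],[-180,0,0,0,0,0,0.5]],
  ],
)

```text
time: 23.4
ee_pos: [0.3805, 0.309, 0.2504]
tcp_rot: [27.9, 89.6, 33.5]
wrist_force: [-0.1, 1.0, -0.4]
opening: 0.0425
```

Run:
```python
from h import *
o=get_obs();print(o["time"],o["ee_pos"].round(4),o["q"].round(1),o["wrist_force"].round(1),o["opening"])
c=cams.camera("wrist"); save(c,"r_wrist")
P=cloud(c,True)
m=np.all((P>np.array((0.28,0.24,0.085)))&(P<np.array((0.50,0.36,0.098))),-1);q=P[m]
print(len(q),q.min(0),q.max(0)); k=np.polyfit(q[:,0],q[:,1],1);print("yaw",np.degrees(np.arctan(k[0])),k)
for a in np.arange(.30,.48,.02):
    g=q[abs(q[:,0]-a)<.005]
    if len(g): print(round(a,2),len(g),g[:,1].min().round(4),g[:,1].max().round(4),np.median(g[:,2]).round(4))
c=cams.camera("top"); save(c,"r_top")
for l in ("blank1_c",):print([(np.round(x["at"],3).tolist(),round(x["confidence"],2)) for x in cams.find_in(l,c)[:6]])
# bronze
hsv=cv2.cvtColor(c["pixels"],cv2.COLOR_RGB2HSV)
m=((hsv[...,0]>18)&(hsv[...,0]<30)&(hsv[...,1]>140)&(hsv[...,2]>90)).astype(np.uint8)
n,l,s,ce=cv2.connectedComponentsWithStats(m)
for i in range(1,n):
    if 60<s[i,4]<600: print(s[i],ce[i],px2w(c,*ce[i],z=.014))
```

```text
23.4 [0.3805 0.309  0.2504] [39.1 -3.1  4.  96.7 -0.  33.5] [-0.1  1.  -0.4] 0.0424720629582632
2700 [0.30965407 0.27691659 0.08500308] [0.46147839 0.33453668 0.09290007]
yaw 5.737005896162687 [0.10046562 0.26945314]
0.32 221 0.2943 0.3091 0.09
0.34 233 0.2769 0.3244 0.09
0.36 210 0.298 0.3132 0.0901
0.38 197 0.3008 0.3153 0.09
0.4 179 0.3026 0.3164 0.0902
0.42 181 0.286 0.3345 0.09
0.44 83 0.3062 0.3198 0.0887
0.46 36 0.3116 0.3184 0.0866
[([0.383, -0.264, 0.015], 0.5), ([0.423, 0.14, 0.005], 0.23)]
[412 274  14  14 169] [418.46153846 280.52071006] [ 0.4662599  -0.26531278  0.014     ]
[448 285  17  20 256] [455.92578125 294.80078125] [ 0.42222912 -0.37878613  0.014     ]
[414 301  15  15 176] [420.78409091 308.21590909] [ 0.38186987 -0.27007662  0.014     ]
```

View pics/r_wrist.png

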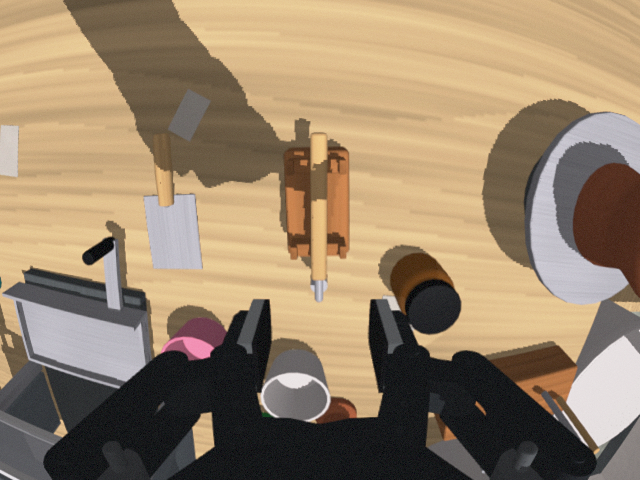

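View pics/r_top.png

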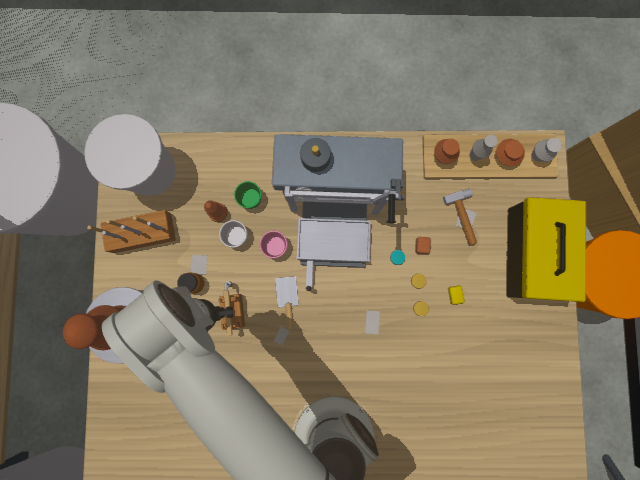

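The brush lies as before: yaw 5.7°, handle top 0.090 on the ribs. The bronze blanks are still at about (418,281) and (421,308). Moving over them.

Run:
```python
from h import *
print(toolmove((0.42,-0.262,0.25),down(87.5)))
```

```text
(array([  -3.6, -571.4,  -15.5]), array([0.142, 0.001, 0.   ]))
```

apply_moves(
  rows=[
    [[0,-40,-1,0.05,0,0,0.8],[0,-90,-3,0.142,0,0,0.8],[0,-140,-4,0.142,0,0,0.8],[0,-190,-5,0.142,0,0,0.8],[0,-240,-7,0.142,0,0,0.8],[0,-290,-8,0.142,0,0,0.8],[0,-340,-9,0.142,0,0,0.8],[0,-390,-11,0.142,0,0,0.8],[0,-440,-12,0.142,0,0,0.8],[0,-490,-14,0.142,0,0,0.8],[0,-540,-15,0.142,0,0,0.8],[-4,-571,-15,0.142,0,0,0.8],[-4,-571,-15,0.142,0,0,0.8],[-4,-571,-15,0.142,0,0,0.8],[-4,-571,-15,0.142,0,0,0.8]],
  ],
)

```text
time: 25.05
ee_pos: [0.4202, -0.2607, 0.2495]
tcp_rot: [139.6, 89.9, 137.1]
wrist_force: [0.9, -0.4, -0.1]
opening: 0.0684
```

```bash
cat >> h.py <<'E'
def bronze(c,fish,P=None):
    hsv=cv2.cvtColor(c["pixels"],cv2.COLOR_RGB2HSV); P=cloud(c,fish)
    m=((hsv[...,0]>17)&(hsv[...,0]<31)&(hsv[...,1]>140)&(hsv[...,2]>60)).astype(np.uint8)
    m=cv2.morphologyEx(m,cv2.MORPH_OPEN,np.ones((3,3),np.uint8))
    n,l,s,ce=cv2.connectedComponentsWithStats(m)
    for i in range(1,n):
        if s[i,4]>80:
            q=P[(l==i)]; q=q[(q[:,2]>0.005)&(q[:,2]<.08)]
            if len(q)<20: continue
            zt=np.median(q[:,2]); t=q[abs(q[:,2]-zt)<.004]
            (cx,cy),r=cv2.minEnclosingCircle(t[:,:2].astype(np.float32))
            b=np.percentile(t,[1,99],axis=0)
            print("px",ce[i].round(0),s[i,4],"mean",t.mean(0).round(4),"box",b.mean(0).round(4)[:2],"circ",round(cx,4),round(cy,4),"r",round(r,4),"ztop",zt.round(4))
E
python3 - <<'E'
from h import *
o=get_obs();print(o["time"],o["ee_pos"].round(4),o["q"].round(1),o["wrist_force"].round(1),o["opening"])
c=cams.camera("wrist"); save(c,"s_wrist"); bronze(c,True)
print(cams.find_in("blank1_c",c))
E
```

```text
25.05 [ 0.4202 -0.2607  0.2495] [-31.8  -2.1   4.9  97.    0.  -29.3] [ 0.9 -0.4 -0.1] 0.06843076137756157
px [310. 165.] 1483 mean [ 0.3823 -0.2696  0.0144] box [ 0.3823 -0.2696] circ 0.3824 -0.2698 r 0.0227 ztop 0.0144
px [212. 210.] 1937 mean [ 0.4228 -0.3758  0.0259] box [ 0.4234 -0.3764] circ 0.4238 -0.3768 r 0.0306 ztop 0.0259
px [318. 243.] 1348 mean [ 0.4665 -0.2649  0.0143] box [ 0.4671 -0.2651] circ 0.4674 -0.2651 r 0.023 ztop 0.0143
[{'at': [0.3765, -0.2731, 0.0113], 'confidence': 0.74}, {'at': [0.464, -0.2653, 0.0123], 'confidence': 0.53}, {'at': [0.5646, 0.01, 0.0309], 'confidence': 0.43}, {'at': [0.4174, -0.3753, 0.0266], 'confidence': 0.31}]
```

View pics/s_wrist.png

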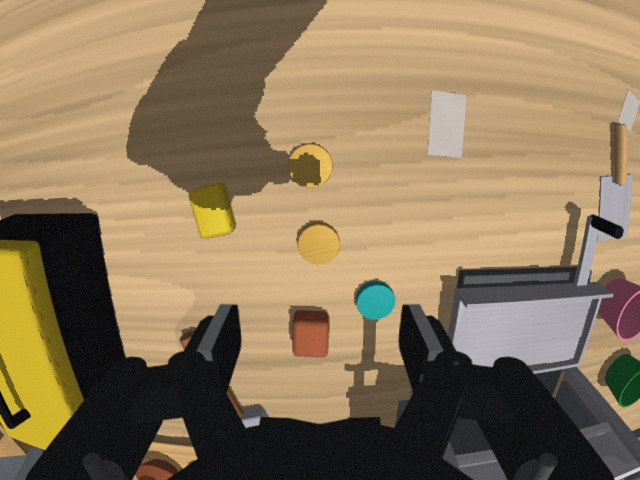

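The two bronze blanks are at (318,243) and (310,165) in the wrist view, tops at 14 mm. The sponge is at (212,210) and the turquoise look-alike at (376,300). I'll fetch the farther blank first.

Run:
```python
from h import *
print(toolmove((0.467,-0.265,0.05),down(87.5)),toolmove((0.467,-0.265,0.0025),down(87.5)))
```

```text
(array([200.1,  -2.5,  46.7]), array([0.001, 0.   , 0.   ])) (array([247.6,  -2.5,  46.7]), array([0.001, 0.   , 0.   ]))
```

apply_moves(
  rows=[
    [[20,-2.5,25,0,0,0,0.75],[60,-2.5,47,0,0,0,0.75],[105,-2.5,47,0,0,0,0.75],[150,-2.5,47,0,0,0,0.75],[190,-2.5,47,0,0,0,0.75],[220,-2.5,47,0,0,0,0.75],[238,-2.5,47,0,0,0,0.75],[247,-2.5,47,0,0,0,0.75],[247,-2.5,47,0,0,0,0.75],[247,-2.5,47,0,0,0,0.5],[247,-2.5,47,0,0,0,0.3],[247,-2.5,47,0,0,0,0.3],[247,-2.5,47,0,0,0,0.3]],
  ],
  newtons=50,
)

```text
time: 26.45
ee_pos: [0.4684, -0.2654, 0.005]
tcp_rot: [-18.9, 89.8, -21.4]
wrist_force: [-0.6, 2.2, 6.5]
opening: 0.0429
```

Run:
```python
from h import *
o=get_obs();print(o["time"],o["ee_pos"].round(4),o["q"].round(1),o["wrist_force"].round(1),o["opening"])
c=cams.camera("wrist"); save(c,"t_wrist")
```

```text
26.45 [ 0.4684 -0.2654  0.005 ] [-29.5   5.1 -15.   69.8   0.  -27.1] [-0.6  2.2  6.5] 0.042948977128385725
```

View pics/t_wrist.png

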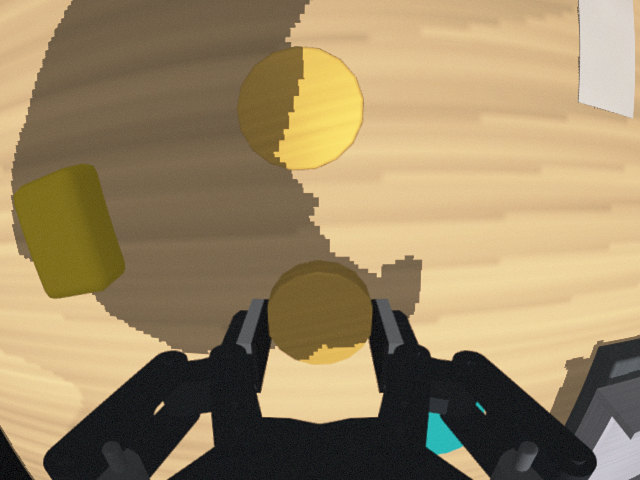

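Gripped. Lifting, then going to the tray by way of x=0.45.

Run:
```python
from h import *
o=get_obs();C=np.array([0.588,-0.003,0])
A=C+0.050*py; print(A)
for p in ((0.455,-0.265,0.14),(0.45,-0.05,0.15),(A[0],A[1],0.11)): print(toolmove(p,down(87.5),o))
```

```text
[0.59018097 0.04695241 0.        ]
(array([-135. ,   -0.3,  -12.9]), array([0.001, 0.003, 0.001]))
(array([-145.2,  214.3,  -27. ]), array([0.001, 0.003, 0.001]))
(array([-105. ,  317.1,  108.8]), array([0.001, 0.003, 0.001]))
```

apply_moves(
  rows=[
    [[-15,0,0,0,0,0,0.3],[-50,0,0,0,0,0,0.3],[-95,0,-5,0,0,0,0.3],[-135,0,-13,0,0,0,0.3],[-140,45,-20,0,0,0,0.3],[-145,90,-27,0,0,0,0.3],[-145,135,-27,0,0,0,0.3],[-145,180,-27,0,0,0,0.3],[-145,214,-27,0,0,0,0.3],[-140,245,10,0,0,0,0.3],[-130,275,45,0,0,0,0.3],[-115,300,80,0,0,0,0.3],[-105,317,109,0,0,0,0.3],[-105,317,109,0,0,0,0.3],[-105,317,109,0,0,0,0.3]],
  ],
)

```text
time: 28.0
ee_pos: [0.5904, 0.0471, 0.1098]
tcp_rot: [-36.3, 89.9, -38.7]
wrist_force: [-0.8, -0.0, -0.6]
opening: 0.0434
```

Run:
```python
from h import *
o=get_obs();print(o["time"],o["ee_pos"].round(4),o["tcp_rot"],o["wrist_force"].round(1),o["opening"])
c=cams.camera("wrist"); save(c,"u_wrist");P=cloud(c,True)
m=np.all((P>np.array((0.48,-0.16,0.026)))&(P<np.array((0.68,0.16,0.034))),-1);q=P[m]
L=(q-[0.588,-0.003,0])@px;W=(q-[0.588,-0.003,0])@py
print(len(q),np.percentile(L,[0.5,99.5]),np.percentile(W,[0.5,99.5]),np.median(q[:,2]))
s=cams.camera("scene");save(s,"u_scene",(210,180,370,300),5)
```

```text
28.0 [0.5904 0.0471 0.1098] [-36.30334427  89.87201531 -38.69154157] [-0.8 -0.  -0.6] 0.04340109616129554
39746 [-0.05852675  0.06288449] [-0.1050276   0.14492808] 0.030463871308875262
```

View pics/u_wrist.png

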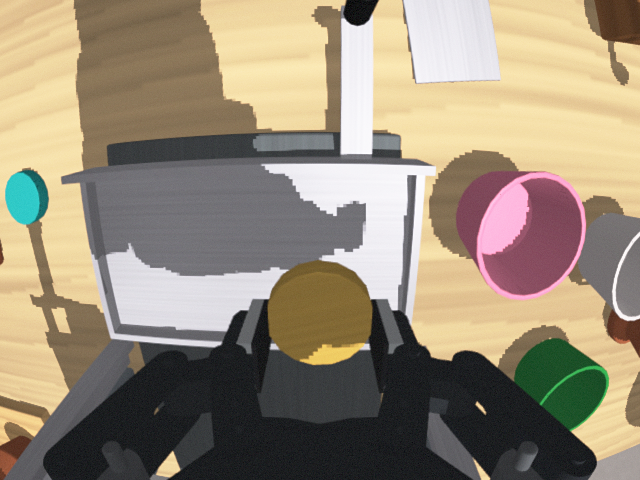

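View pics/u_scene.png

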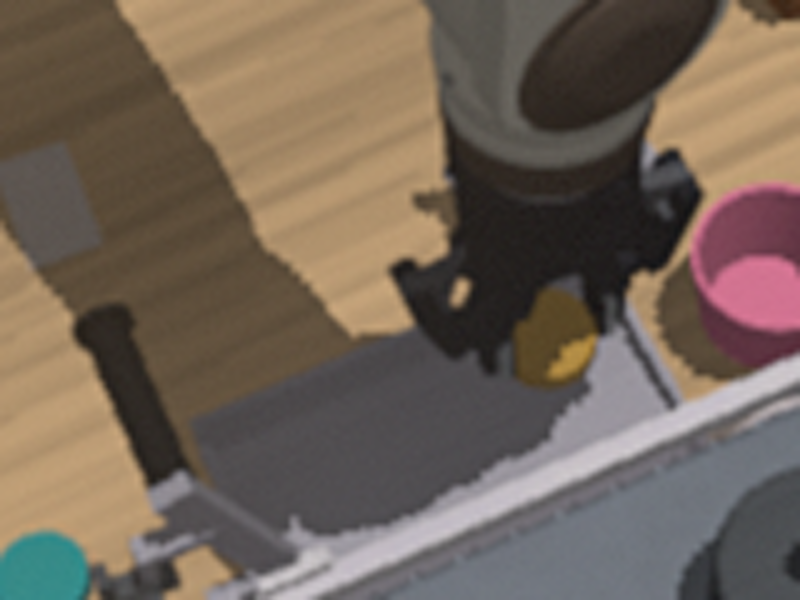

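The tray centre is confirmed (front edge of the floor -58.5 mm, right edge -105 mm), and the blank hangs level over the tray. Lowering it.

apply_moves(
  rows=[
    [[25,0,0,0,0,0,0.3],[50,0,0,0,0,0,0.3],[66,0,0,0,0,0,0.3],[71,0,0,0,0,0,0.3],[74,0,0,0,0,0,0.3],[75.5,0,0,0,0,0,0.3],[75.5,0,0,0,0,0,0.3]],
  ],
)

```text
time: 28.8
ee_pos: [0.5908, 0.0462, 0.0365]
tcp_rot: [-10.0, 89.7, -12.5]
wrist_force: [-0.9, 0.4, -1.2]
opening: 0.0433
```

apply_moves(
  rows=[
    [[2,0,0,0,0,0,0.3],[3,0,0,0,0,0,0.3],[3,0,0,0,0,0,0.3]],
  ],
)

```text
time: 29.1
ee_pos: [0.5917, 0.0462, 0.0351]
tcp_rot: [-5.4, 89.6, -7.9]
wrist_force: [-0.6, -0.1, 5.3]
opening: 0.0431
```

Run:
```python
from h import *
o=get_obs()
for p in ((0.5917,0.0462,0.16),(0.45,-0.05,0.16),(0.3823,-0.2697,0.16)): print(toolmove(p,down(87.5),o))
```

```text
(array([-1.249e+02, -1.000e-01,  9.000e-01]), array([0.001, 0.008, 0.001]))
(array([-125.9, -102.3, -136.5]), array([0.001, 0.008, 0.001]))
(array([-126.2, -324.7, -194.7]), array([0.001, 0.008, 0.001]))
```

apply_moves(
  rows=[
    [[0,0,0,0,0,0,0.55],[0,0,0,0,0,0,0.65],[0,0,0,0,0,0,0.65],[-20,0,0,0,0,0,0.65],[-65,0,0,0,0,0,0.7],[-110,0,-2,0,0,0,0.75],[-125,-30,-45,0,0,0,0.75],[-125,-60,-90,0,0,0,0.75],[-125,-90,-135,0,0,0,0.75]],
  ],
)

```text
time: 30.0
ee_pos: [0.4616, -0.0318, 0.1594]
tcp_rot: [-6.1, 89.5, -8.5]
wrist_force: [-0.1, -0.8, 0.5]
opening: 0.064
```

Run:
```python
from h import *
o=get_obs();print(o["time"],o["ee_pos"].round(4),o["tcp_rot"],o["wrist_force"].round(1),o["opening"])
t=cams.camera("top");save(t,"v_top");bronze(t,False)
c=cams.camera("wrist");bronze(c,True);save(c,"v_wrist")
print(toolmove((0.3823,-0.2697,0.14),down(87.5),o))
```

```text
30.0 [ 0.4616 -0.0318  0.1594] [-6.11663319 89.50816019 -8.5400066 ] [-0.1 -0.8  0.5] 0.06404983039105408
px [318. 240.] 151 mean [0.589  0.0444 0.0441] box [0.5884 0.0432] circ 0.5888 0.0433 r 0.0215 ztop 0.0442
px [456. 295.] 252 mean [ 0.4229 -0.3768  0.0257] box [ 0.4232 -0.3767] circ 0.4225 -0.3776 r 0.0302 ztop 0.0258
px [421. 308.] 175 mean [ 0.3818 -0.2697  0.0143] box [ 0.3826 -0.2707] circ 0.3818 -0.2705 r 0.0228 ztop 0.0145
px [ 66. 161.] 1575 mean [ 0.3832 -0.2669  0.0145] box [ 0.3834 -0.2682] circ 0.3832 -0.2687 r 0.023 ztop 0.0145
px [  8. 214.] 867 mean [ 0.4233 -0.3579  0.0189] box [ 0.4238 -0.3621] circ 0.424 -0.3685 r 0.0285 ztop 0.0186
px [398. 378.] 311 mean [0.5934 0.029  0.044 ] box [0.5939 0.0299] circ 0.5939 0.0329 r 0.0171 ztop 0.0441
(array([  19.1, -241. ,  -69.4]), array([0.001, 0.009, 0.001]))
```

View pics/v_top.png

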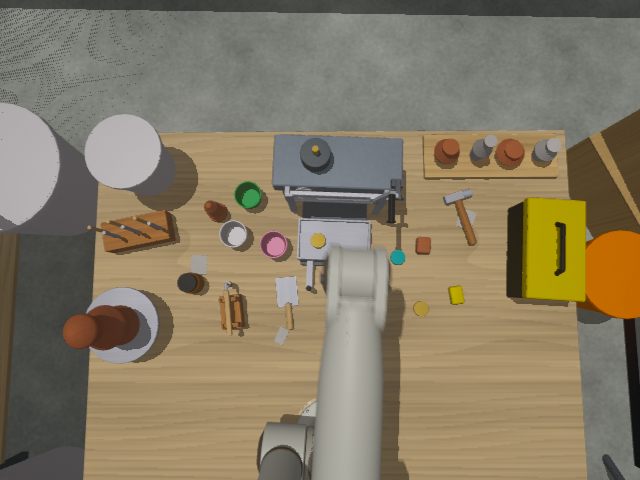

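The first blank lies flat in the tray (top at 0.044 = floor + 14 mm). The second has not moved and sits at (421,308).

apply_moves(
  rows=[
    [[0,-45,-14,0,0,0,0.75],[0,-90,-28,0,0.005,0,0.75],[10,-135,-42,0,0.009,0,0.75],[19,-180,-56,0,0.009,0,0.75],[19,-225,-66,0,0.009,0,0.75],[19,-241,-69,0,0.009,0,0.75],[19,-241,-69,0,0.009,0,0.75],[19,-241,-69,0,0.009,0,0.75]],
  ],
)

```text
time: 30.9
ee_pos: [0.3792, -0.2706, 0.1402]
tcp_rot: [-160.2, 89.9, -162.8]
wrist_force: [-0.1, 0.2, -0.6]
opening: 0.0641
```

Run:
```python
from h import *
o=get_obs();print(o["time"],o["ee_pos"].round(4),o["tcp_rot"],o["wrist_force"].round(1),o["opening"])
c=cams.camera("wrist");bronze(c,True);save(c,"w_wrist")
print(toolmove((0.3823,-0.2697,0.003),down(87.5)))
```

```text
30.9 [ 0.3792 -0.2706  0.1402] [-160.1789268    89.86478095 -162.8261981 ] [-0.1  0.2 -0.6] 0.06408085427758294
px [322. 233.] 2713 mean [ 0.3818 -0.2696  0.0143] box [ 0.3823 -0.2695] circ 0.3824 -0.2695 r 0.0228 ztop 0.0143
px [195. 287.] 3138 mean [ 0.4208 -0.3757  0.0259] box [ 0.4227 -0.3763] circ 0.423 -0.3774 r 0.0307 ztop 0.0259
px [599. 402.] 750 mean [0.5876 0.0417 0.0435] box [0.5888 0.0433] circ 0.5902 0.044 r 0.0232 ztop 0.0435
(array([137.3,   0.6,   3.2]), array([-0.001, -0.002,  0.001]))
```

View pics/w_wrist.png

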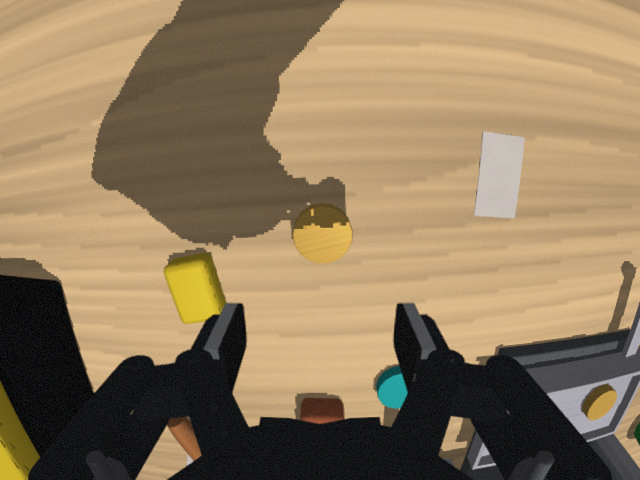

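apply_moves(
  rows=[
    [[40,0.5,3,0,0,0,0.75],[80,0.5,3,0,0,0,0.75],[110,0.5,3,0,0,0,0.75],[128,0.5,3,0,0,0,0.75],[137,0.5,3,0,0,0,0.75],[137,0.5,3,0,0,0,0.75],[137,0.5,3,0,0,0,0.5],[137,0.5,3,0,0,0,0.3],[137,0.5,3,0,0,0,0.3],[137,0.5,3,0,0,0,0.3]],
  ],
)

```text
time: 31.95
ee_pos: [0.3831, -0.2702, 0.005]
tcp_rot: [-77.9, 89.9, -80.5]
wrist_force: [-0.5, 2.5, 7.0]
opening: 0.0433
```

Run:
```python
from h import *
o=get_obs();print(o["time"],o["ee_pos"].round(4),o["tcp_rot"],o["wrist_force"].round(1),o["opening"])
C=np.array([0.588,-0.003,0]);A=C-0.025*py; print(A)
for p in ((0.40,-0.25,0.14),(0.45,-0.06,0.15),(A[0],A[1],0.11)): print(toolmove(p,down(87.5),o))
```

```text
31.95 [ 0.3831 -0.2702  0.005 ] [-77.90343203  89.89366487 -80.47561323] [-0.5  2.5  7. ] 0.04325338385658389
[ 0.58690952 -0.02797621  0.        ]
(array([-135. ,   20.7,   16.1]), array([-0.001,  0.   ,  0.002]))
(array([-145.3,  212.7,   57.5]), array([-0.001,  0.   ,  0.002]))
(array([-105.3,  250.9,  192.8]), array([-0.001,  0.   ,  0.002]))
```

apply_moves(
  rows=[
    [[-15,0,0,0,0,0,0.3],[-55,0,0,0,0,0,0.3],[-100,5,5,0,0,0,0.3],[-135,21,16,0,0,0,0.3],[-145,64,25,0,0,0,0.3],[-145,107,34,0,0,0,0.3],[-145,150,43,0,0,0,0.3],[-145,190,53,0,0,0,0.3],[-145,213,60,0,0,0,0.3],[-140,225,100,0,0,0,0.3],[-130,240,140,0,0,0,0.3],[-115,251,180,0,0,0,0.3],[-105,251,193,0,0,0,0.3],[-105,251,193,0,0,0,0.3],[-105,251,193,0,0,0,0.3]],
  ],
)

```text
time: 33.45
ee_pos: [0.5867, -0.0279, 0.11]
tcp_rot: [-94.7, 89.9, -97.3]
wrist_force: [-0.1, -0.5, -0.6]
opening: 0.0428
```

Run:
```python
from h import *
o=get_obs();print(o["time"],o["ee_pos"].round(4),o["tcp_rot"],o["wrist_force"].round(1),o["opening"])
c=cams.camera("wrist");save(c,"x_wrist")
```

```text
33.45 [ 0.5867 -0.0279  0.11  ] [-94.7107488   89.89332065 -97.28357073] [-0.1 -0.5 -0.6] 0.042808659288654606
```

View pics/x_wrist.png

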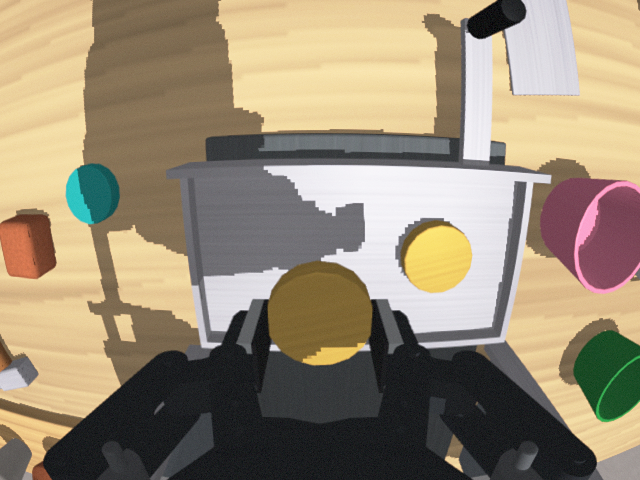

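The first blank lies at (435,257) and the held one is level. Lowering it 5 mm further right for finger clearance.

apply_moves(
  rows=[
    [[25,-5,0,0,0,0,0.3],[50,-5,0,0,0,0,0.3],[66,-5,0,0,0,0,0.3],[72,-5,0,0,0,0,0.3],[75,-5,0,0,0,0,0.3],[77,-5,0,0,0,0,0.3],[77,-5,0,0,0,0,0.3]],
  ],
)

```text
time: 34.2
ee_pos: [0.5871, -0.0333, 0.0351]
tcp_rot: [-32.8, 89.8, -35.4]
wrist_force: [-0.6, 0.4, 2.2]
opening: 0.0431
```

apply_moves(
  rows=[
    [[0.5,0,0,0,0,0,0.4],[0.5,0,0,0,0,0,0.55],[0.5,0,0,0,0,0,0.6],[0.5,0,0,0,0,0,0.6],[-20,0,0,0,0,0,0.6],[-65,0,0,0,0,0,0.6],[-105,0,-5,0,0,0,0.6],[-120,10,-45,0,0,0,0.6],[-125,20,-90,0,0,0,0.6],[-125,30,-135,0,0,0,0.6],[-125,40,-180,0,0,0,0.6],[-125,40,-190,0,0,0,0.6]],
  ],
)

```text
time: 35.4
ee_pos: [0.3956, 0.0162, 0.16]
tcp_rot: [-25.6, 89.8, -28.1]
wrist_force: [0.9, -0.2, -0.2]
opening: 0.051
```

Run:
```python
from h import *
o=get_obs();print(o["time"],o["ee_pos"].round(4),o["tcp_rot"],o["wrist_force"].round(1),o["opening"])
t=cams.camera("top");save(t,"y_top");bronze(t,False)
s=cams.camera("scene");save(s,"y_scene",(210,180,370,300),5);bronze(s,False)
P=cloud(s)
m=np.all((P>np.array((0.66,-0.0,0.212)))&(P<np.array((0.70,0.09,0.27))),-1);q=P[m]; print("guard",len(q),np.percentile(q[:,2],[50,90,97]))
for X in (cloud(t),P):
    m=np.all((X>np.array((0.42,0.05,0.05)))&(X<np.array((0.47,0.1,0.1))),-1);q=X[m]; print("th",len(q),q.mean(0),q.min(0),q.max(0))
h=np.array([0.442,0.074,0.067]);T=tilted(30);tcp=h+0.019*T.apply([1,0,0]); pre=tcp-0.09*T.apply([1,0,0]); print(pre,tcp,toolmove(pre,T,o))
```

```text
35.4 [0.3956 0.0162 0.16  ] [-25.58730655  89.77951649 -28.12068613] [ 0.9 -0.2 -0.2] 0.05101350411663871
px [318. 240.] 151 mean [0.5898 0.0443 0.0441] box [0.5905 0.0432] circ 0.59 0.044 r 0.0215 ztop 0.044
px [344. 241.] 156 mean [ 0.586  -0.0342  0.0442] box [ 0.5849 -0.0344] circ 0.5858 -0.0351 r 0.0215 ztop 0.0441
px [456. 295.] 252 mean [ 0.4231 -0.3765  0.0262] box [ 0.4232 -0.3766] circ 0.4222 -0.3761 r 0.0296 ztop 0.026
px [319. 262.] 236 mean [0.5914 0.043  0.0432] box [0.5912 0.0431] circ 0.5907 0.0433 r 0.0219 ztop 0.0433
px [289. 275.] 245 mean [ 0.5875 -0.0364  0.0434] box [ 0.5873 -0.0366] circ 0.5864 -0.0364 r 0.0218 ztop 0.0434
px [131. 287.] 394 mean [ 0.4249 -0.3779  0.0253] box [ 0.4245 -0.3777] circ 0.4249 -0.3777 r 0.0289 ztop 0.0249
guard 287 [0.22098475 0.22295133 0.22389202]<stdin>:8: RuntimeWarning: Mean of empty slice.
  ret = um.true_divide(
Traceback (most recent call last):
ValueError: zero-size array to reduction operation minimum which has no identity
```

View pics/y_scene.png

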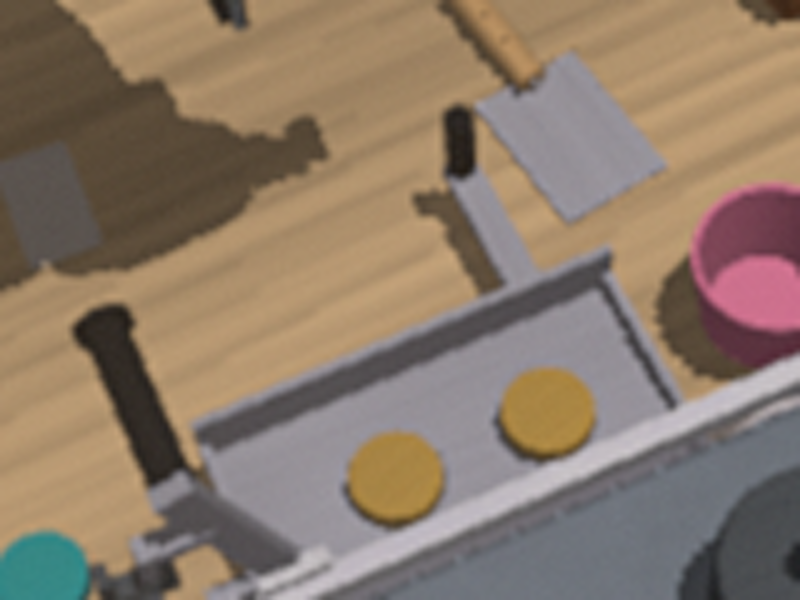

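View pics/y_top.png

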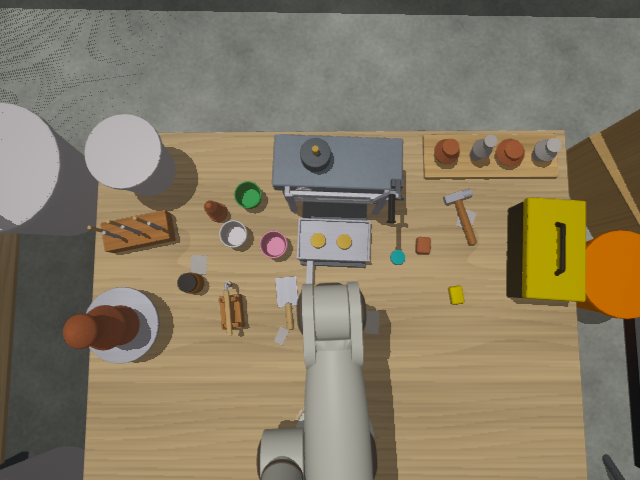

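Both blanks lie flat and apart on the tray floor, at (318,240) and (344,241), and the guard is still hooked (0.223). Now the tray handle.

Run:
```python
from h import *
o=get_obs();s=cams.camera("scene");P=cloud(s)
m=np.all((P>np.array((0.42,0.04,0.05)))&(P<np.array((0.47,0.11,0.1))),-1);q=P[m]; print("th",len(q),q.mean(0),q.min(0),q.max(0))
h=np.array([0.441,0.0735,0.067]);T=tilted(30);tcp=h+0.019*T.apply([1,0,0]); pre=tcp-0.09*T.apply([1,0,0]); print(pre,tcp,toolmove(pre,T,o))
```

```text
th 71 [0.44630725 0.07056092 0.07160596] [0.43597574 0.06361756 0.05063204] [0.45189984 0.07924318 0.0864695 ]
[0.40553379 0.07504849 0.1284878 ] [0.45049096 0.07308562 0.05054552] (array([31.6, 59.7,  4.6]), array([-0.   , -0.519,  0.002]))
```

apply_moves(
  rows=[
    [[0,15,0,0,-0.13,0,0.55],[10,35,2,0,-0.26,0,0.55],[20,50,4,0,-0.39,0,0.55],[32,60,5,0,-0.519,0,0.55],[32,60,5,0,-0.519,0,0.55],[32,60,5,0,-0.519,0,0.55]],
  ],
)

```text
time: 36.15
ee_pos: [0.4074, 0.0755, 0.129]
tcp_rot: [-0.2, 60.0, -2.6]
wrist_force: [0.4, -0.5, 2.6]
opening: 0.0472
```

Run:
```python
from h import *
o=get_obs();print(o["time"],o["ee_pos"].round(4),o["wrist_force"].round(1),o["opening"])
c=cams.camera("wrist"); save(c,"z_wrist");P=cloud(c,True)
m=np.all((P>np.array((0.42,0.04,0.05)))&(P<np.array((0.47,0.11,0.1))),-1);q=P[m]; print("th",len(q),q.mean(0),q.min(0),q.max(0))
print(toolmove((0.4517,0.0742,0.0526),tilted(30),o))
```

```text
36.15 [0.4074 0.0755 0.129 ] [ 0.4 -0.5  2.6] 0.047169902815846716
th 1330 [0.4411258  0.0738711  0.07074506] [0.43630664 0.06574535 0.05005098] [0.45395403 0.08149726 0.08440748]
(array([88.3,  0.8,  0.1]), array([0.001, 0.   , 0.001]))
```

View pics/z_wrist.png

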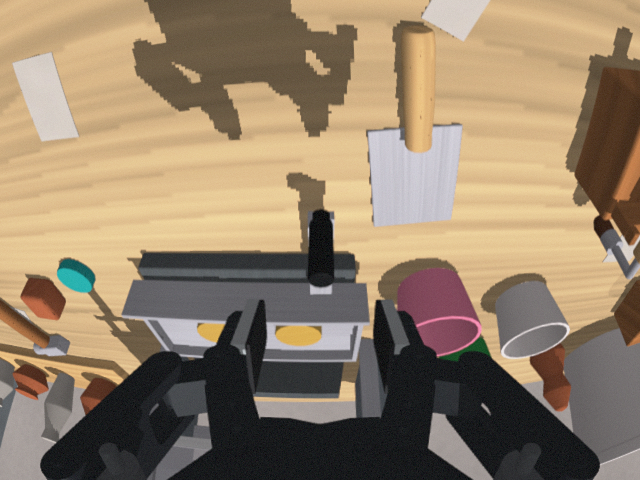

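apply_moves(
  rows=[
    [[30,0,0,0,0,0,0.45],[60,0,0,0,0,0,0.45],[80,0,0,0,0,0,0.45],[88,0.5,0,0,0,0,0.45],[88,0.5,0,0,0,0,0.45],[88,0.5,0,0,0,0,0],[88,0.5,0,0,0,0,0],[88,0.5,0,0,0,0,0],[88,0.5,0,0,0,0,0]],
  ],
  newtons=40,
)

```text
time: 37.1
ee_pos: [0.4532, 0.0741, 0.0557]
tcp_rot: [-0.1, 59.8, -2.6]
wrist_force: [0.3, 0.3, 5.3]
opening: 0.0146
```

Run:
```python
from h import *
o=get_obs();print(o["time"],o["ee_pos"].round(4),o["wrist_force"].round(1),o["opening"])
for d in (.01,.06,.17,.179): print(toolmove(o["ee_pos"]+d*px,None,o)[0])
```

```text
37.1 [0.4532 0.0741 0.0557] [0.3 0.3 5.3] 0.014605065363483103
[5.  0.  8.6]
[30.2  0.1 51.9]
[8.550e+01 1.000e-01 1.469e+02]
[ 90.1   0.2 154.7]
```

apply_moves(
  rows=[
    [[2,0,3.5,0,0,0,0],[6,0,10.3,0,0,0,0],[12,0,20.6,0,0,0,0],[19,0,32.7,0,0,0,0],[26,0,44.7,0,0,0,0],[33,0,56.8,0,0,0,0],[40,0,68.8,0,0,0,0],[47,0,80.8,0,0,0,0],[54,0,92.9,0,0,0,0],[61,0.1,104.9,0,0,0,0],[68,0.1,117,0,0,0,0],[75,0.1,129,0,0,0,0],[81,0.1,139.3,0,0,0,0],[86,0.1,148,0,0,0,0],[89,0.2,153,0,0,0,0],[90,0.2,154.8,0,0,0,0],[90,0.2,154.8,0,0,0,0],[90,0.2,154.8,0,0,0,0]],
  ],
)

```text
time: 38.9
ee_pos: [0.6307, 0.0665, 0.0553]
tcp_rot: [-0.1, 60.0, -2.6]
wrist_force: [-18.8, 1.7, 12.2]
opening: 0.0146
```

Run:
```python
from h import *
o=get_obs();print(o["time"],o["ee_pos"].round(4),o["wrist_force"].round(1),o["opening"])
c=cams.camera("wrist"); save(c,"aa_wrist");bronze(c,True)
s=cams.camera("scene"); save(s,"aa_scene",(210,180,370,300),5);P=cloud(s)
m=np.all((P>np.array((0.66,-0.0,0.212)))&(P<np.array((0.70,0.09,0.27))),-1);q=P[m]; print("guard",len(q),np.percentile(q[:,2],[50,90,97]))
```

```text
38.9 [0.6307 0.0665 0.0553] [-18.8   1.7  12.2] 0.014630791482416874
px [304. 395.] 130 mean [0.7768 0.0472 0.0442] box [0.7777 0.0478] circ 0.778 0.0477 r 0.0123 ztop 0.0442
guard 286 [0.22112848 0.2229863  0.2237756 ]
```

View pics/aa_wrist.png

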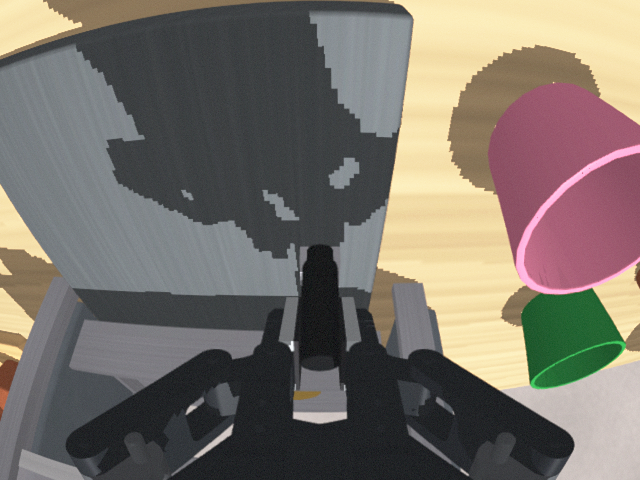

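The tray is home: the TCP is back at the original 0.6307 and it pushes against the stop with 19 N. The guard is still hooked. Releasing and returning to the bar.

Run:
```python
from h import *
o=get_obs()
TH=R.from_rotvec(0.34*px)*down(87.5)
print(toolmove((0.50,-0.03,0.33),tilted(30),o)); print(toolmove((0.53,-0.12,0.39),TH,o));print(toolmove((0.6066,-0.1692,0.385),TH,o))
```

```text
(array([-301. , -102.3,   28.2]), array([0.   , 0.001, 0.001]))
(array([-335.9, -190.9,   87.5]), array([0.089, 0.519, 0.333]))
(array([-292.2, -236.7,  153.1]), array([0.089, 0.519, 0.333]))
```

apply_moves(
  rows=[
    [[0,0,-1,0,0,0,0.2],[0,0,-1,0,0,0,0.4],[0,0,-1,0,0,0,0.5],[-15,0,-1,0,0,0,0.5],[-60,0,0,0,0,0,0.6],[-110,0,0,0,0,0,0.6],[-160,-20,0,0,0,0,0.6],[-210,-50,10,0,0,0,0.6],[-255,-80,20,0,0,0,0.6],[-300,-102,28,0,0,0,0.6],[-318,-145,55,0.04,0.26,0.16,0.6],[-336,-191,87,0.089,0.519,0.333,0.6],[-336,-191,87,0.089,0.519,0.333,0.6],[-336,-191,87,0.089,0.519,0.333,0.6],[-336,-191,87,0.089,0.519,0.333,0.6],[-315,-213,120,0.089,0.519,0.333,0.6],[-292,-237,153,0.089,0.519,0.333,0.6],[-292,-237,153,0.089,0.519,0.333,0.6],[-292,-237,153,0.089,0.519,0.333,0.6]],
  ],
)

```text
time: 40.9
ee_pos: [0.6103, -0.1721, 0.3781]
tcp_rot: [91.1, 70.4, 88.5]
wrist_force: [1.3, 0.1, -1.2]
opening: 0.0511
```

Run:
```python
from h import *
o=get_obs();print(o["time"],o["ee_pos"].round(4),o["tcp_rot"],o["q"].round(1),o["wrist_force"].round(1),o["opening"])
c=cams.camera("wrist"); save(c,"ab_wrist");P=cloud(c,True)
t=cams.camera("top");save(t,"ab_top")
for n,X in(("w",P),("s",cloud(cams.camera("scene")))):
    m=np.all((X>np.array((0.595,-0.18,0.29)))&(X<np.array((0.67,-0.10,0.335))),-1);q=X[m]
    for a in np.arange(.6,.67,.01):
        g=q[abs(q[:,0]-a)<.005]
        if len(g): print(n,round(a,2),len(g),g[:,1].min().round(4),g[:,1].max().round(4),g[:,2].max().round(4))
for l in (0,):
    m=np.all((P>np.array((0.60,0.03,0.05)))&(P<np.array((0.65,0.1,0.1))),-1);q=P[m]; print("th",len(q),q.min(0),q.max(0))
```

```text
40.9 [ 0.6103 -0.1721  0.3781] [91.12644007 70.37032129 88.51207501] [-23.8  37.6  68.4 128.5  18.1 -22.4] [ 1.3  0.1 -1.2] 0.05110377376213339
w 0.6 435 -0.1492 -0.1272 0.3252
w 0.61 376 -0.1487 -0.1279 0.325
w 0.62 414 -0.147 -0.1308 0.3229
w 0.63 370 -0.1468 -0.1323 0.3229
w 0.64 362 -0.1472 -0.1326 0.3223
w 0.65 336 -0.1482 -0.1329 0.3225
w 0.66 313 -0.1484 -0.1328 0.322
w 0.67 148 -0.1488 -0.1342 0.3222
s 0.6 52 -0.1496 -0.1282 0.3253
s 0.61 49 -0.1472 -0.1281 0.3227
s 0.62 45 -0.1472 -0.132 0.3216
s 0.63 50 -0.1478 -0.1321 0.3217
s 0.64 48 -0.1483 -0.1327 0.3219
s 0.65 51 -0.1484 -0.1327 0.3217
s 0.66 52 -0.149 -0.1334 0.3234
s 0.67 25 -0.149 -0.1334 0.3213
th 202 [0.61403258 0.05763474 0.05016311] [0.62952244 0.0728955  0.08491784]
```

View pics/ab_wrist.png

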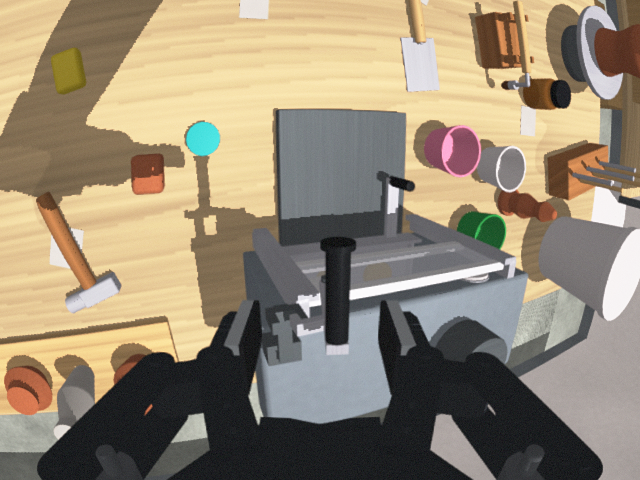

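View pics/ab_top.png

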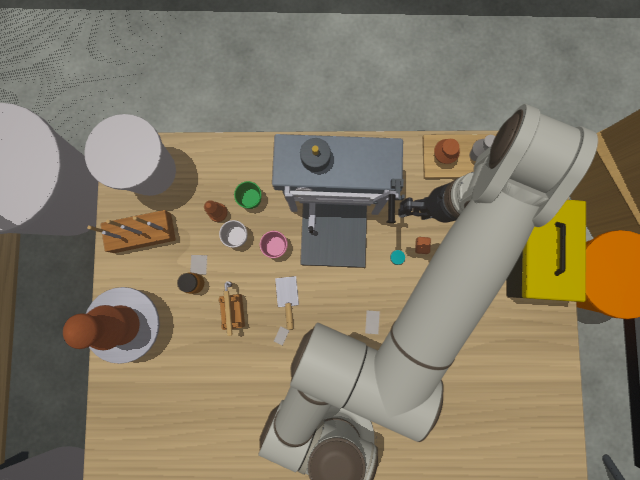

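The grip is between the jaws at (337,290), axis y≈-0.139, z≈0.3145, bar angle≈0.31. The tray is home and only the empty slide plate shows in front.

Run:
```python
from h import *
o=get_obs()
TH=R.from_rotvec(0.31*px)*down(87.5); ax=np.array([0.626,-0.1393,0.3145])
tcp=ax+0.0165*TH.apply([1,0,0]);print(tcp)
pre=tcp-0.05*TH.apply([1,0,0])
print(toolmove(pre,TH,o),toolmove(tcp,TH,o))
```

```text
[ 0.62621956 -0.13427132  0.2987865 ]
(array([42.7,  6.9, 18.2]), array([-0.  , -0.  , -0.03])) (array([92.7,  5.4, 18.2]), array([-0.  , -0.  , -0.03]))
```

apply_moves(
  rows=[
    [[5,7,18,0,0,-0.03,0.55],[30,7,18,0,0,-0.03,0.55],[55,7,18,0,0,-0.03,0.55],[78,6,18,0,0,-0.03,0.55],[90,5.5,18,0,0,-0.03,0.55],[93,5.5,18,0,0,-0.03,0.55],[93,5.5,18,0,0,-0.03,0.55]],
  ],
)

```text
time: 41.75
ee_pos: [0.6248, -0.1333, 0.3008]
tcp_rot: [89.6, 72.3, 87.1]
wrist_force: [0.5, 0.6, 0.1]
opening: 0.047
```

Run:
```python
from h import *
o=get_obs();print(o["time"],o["ee_pos"].round(4),o["tcp_rot"],o["wrist_force"].round(1),o["opening"])
c=cams.camera("wrist"); save(c,"ac_wrist")
TH=R.from_rotvec(0.31*px)*down(87.5)
print(toolmove((0.6262,-.1343,.2988),TH,o))
```

```text
41.75 [ 0.6248 -0.1333  0.3008] [89.59406431 72.25819005 87.13632014] [0.5 0.6 0.1] 0.046992672990049916
(array([ 1.6, -1.5,  1.4]), array([0.001, 0.002, 0.   ]))
```

View pics/ac_wrist.png

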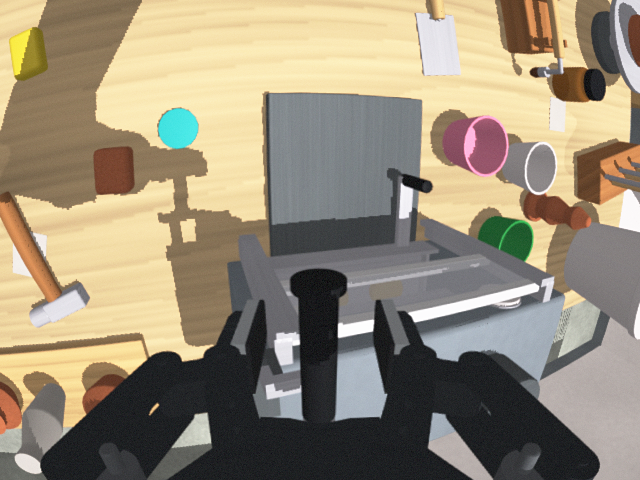

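The grip is centred between the pads. Closing with the last correction, then lifting straight up 16 mm.

apply_moves(
  rows=[
    [[1.5,-1,1.5,0,0,0,0.3],[1.5,-1,1.5,0,0,0,0],[1.5,-1,1.5,0,0,0,0],[1.5,-1,1.5,0,0,0,0],[1.5,-1,1.5,0,0,0,0]],
  ],
  newtons=70,
)

```text
time: 42.3
ee_pos: [0.6269, -0.134, 0.3004]
tcp_rot: [89.2, 72.2, 86.7]
wrist_force: [-0.0, 1.3, 6.4]
opening: 0.0134
```

Run:
```python
from h import *
o=get_obs();print(o["time"],o["ee_pos"].round(4),o["tcp_rot"],o["wrist_force"].round(1),o["opening"])
print(R.from_euler('xyz',o["tcp_rot"],degrees=True).as_matrix().round(3))
for d in (.016,.018): print(toolmove(o["ee_pos"]+[0,0,d],None,o)[0])
```

```text
42.3 [ 0.6269 -0.134   0.3004] [89.20784619 72.22462832 86.74805687] [-0.   1.3  6.4] 0.013406326993724436
[[ 0.017  0.04   0.999]
 [ 0.305  0.951 -0.044]
 [-0.952  0.305  0.004]]
[-15.2   4.9   0.1]
[-17.1   5.5   0.1]
```

apply_moves(
  rows=[
    [[-5.7,1.8,0,0,0,0,0],[-11.4,3.7,0,0,0,0,0],[-17.1,5.5,0,0,0,0,0],[-17.1,5.5,0,0,0,0,0],[-17.1,5.5,0,0,0,0,0]],
  ],
)

```text
time: 42.8
ee_pos: [0.6269, -0.1339, 0.3183]
tcp_rot: [89.3, 72.2, 86.8]
wrist_force: [0.2, 3.1, -6.3]
opening: 0.0134
```

Run:
```python
from h import *
o=get_obs();print(o["time"],o["ee_pos"].round(4),o["tcp_rot"],o["wrist_force"].round(1),o["opening"])
s=cams.camera("scene"); save(s,"ad_scene",(180,200,340,320),5);P=cloud(s)
m=np.all((P>np.array((0.66,-0.0,0.212)))&(P<np.array((0.70,0.09,0.27))),-1);q=P[m]; print("guard",len(q),np.percentile(q[:,2],[50,90,97]))
# swing plan: pivot
g=np.percentile(q[:,2],90)-0.135+0.0
piv=np.array([0.6763,-0.1115,0.130+g]);print("g",g)
e=o["ee_pos"]
for th in (.1,.2,.31):
    r=R.from_rotvec(-th*px); p=piv+r.apply(e-piv)
    print(th,p.round(4),toolmove(p,r*R.from_euler('xyz',o["tcp_rot"],degrees=True),o))
```

```text
42.8 [ 0.6269 -0.1339  0.3183] [89.26516906 72.20971694 86.80892474] [ 0.2  3.1 -6.3] 0.01337025971577347
guard 423 [0.23729999 0.24034965 0.24139874]
g 0.10534964519051479
0.1 [ 0.6273 -0.1255  0.3203] (array([0.6, 8.6, 0. ]), array([-0. ,  0. , -0.1]))
0.2 [ 0.6276 -0.117   0.3215] (array([ 2.1, 17.1,  0. ]), array([-0.001,  0.   , -0.2  ]))
0.31 [ 0.628  -0.1075  0.3218] (array([ 4.7, 26.3,  0. ]), array([-0.001,  0.   , -0.31 ]))
```

View pics/ad_scene.png

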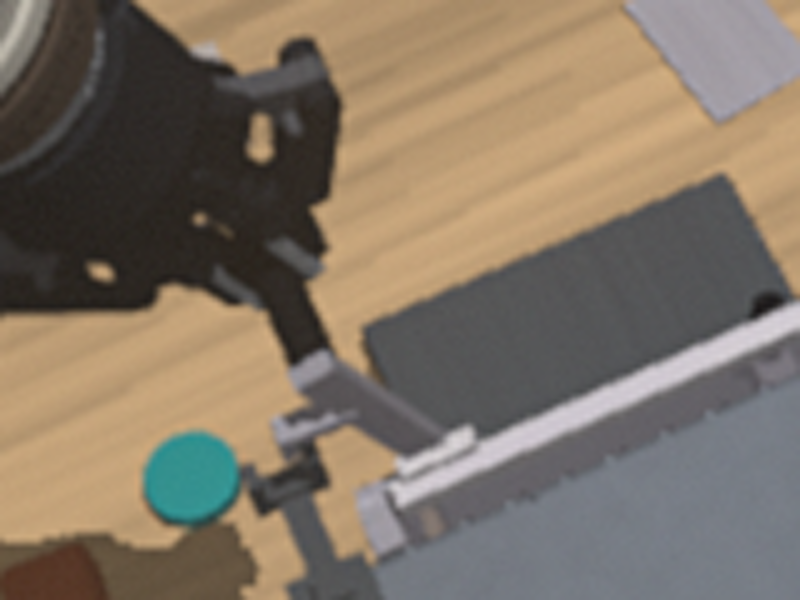

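The guard is lifted to about 0.105 and the slot is clear of the tooth. Swinging the bar back upright.

apply_moves(
  rows=[
    [[0.6,8.6,0,0,0,-0.1,0],[2.1,17.1,0,0,0,-0.2,0],[4.2,24.7,0,0,0,-0.295,0],[4.2,24.7,0,0,0,-0.295,0],[4.2,24.7,0,0,0,-0.295,0]],
  ],
)

```text
time: 43.35
ee_pos: [0.628, -0.1087, 0.3217]
tcp_rot: [76.7, 89.0, 74.2]
wrist_force: [0.7, 0.5, -6.5]
opening: 0.0137
```

Run:
```python
from h import *
o=get_obs();print(o["time"],o["ee_pos"].round(4),o["tcp_rot"],o["wrist_force"].round(1),o["opening"])
s=cams.camera("scene"); save(s,"ae_scene",(180,200,340,320),5);P=cloud(s)
m=np.all((P>np.array((0.66,-0.0,0.212)))&(P<np.array((0.70,0.09,0.27))),-1);q=P[m]; print("guard",len(q),np.percentile(q[:,2],[50,90,97]))
for d in (.05,.1,.1025,.105,.107): print(d,toolmove([.6265,-.1093,o["ee_pos"][2]-d],down(87.5),o))
```

```text
43.35 [ 0.628  -0.1087  0.3217] [76.6631014  88.9737044  74.23218808] [ 0.7  0.5 -6.5] 0.01366776845764715
guard 423 [0.23715399 0.24005939 0.24088288]
0.05 (array([50. , -1.5, -1.6]), array([ 0.001,  0.004, -0.017]))
0.1 (array([100. ,  -2.4,  -1.8]), array([ 0.001,  0.004, -0.017]))
0.1025 (array([102.5,  -2.5,  -1.8]), array([ 0.001,  0.004, -0.017]))
0.105 (array([105. ,  -2.5,  -1.9]), array([ 0.001,  0.004, -0.017]))
0.107 (array([107. ,  -2.5,  -1.9]), array([ 0.001,  0.004, -0.017]))
```

View pics/ae_scene.png

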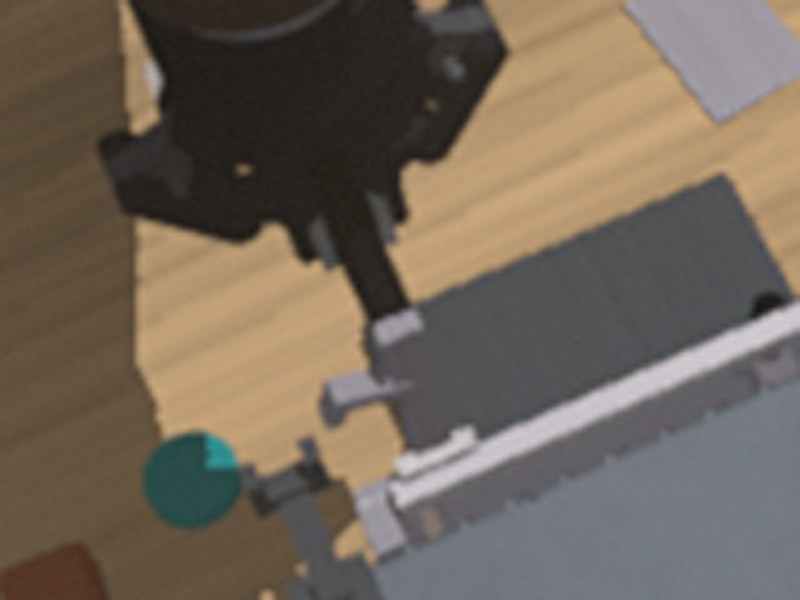

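The bar is upright and clear of the notch plate. Lowering.

apply_moves(
  rows=[
    [[15,-0.5,0,0,0,-0.01,0],[40,-1.5,-1,0,0,-0.017,0],[65,-2,-1.5,0,0,-0.017,0],[85,-2.3,-1.8,0,0,-0.017,0],[97,-2.4,-1.8,0,0,-0.017,0],[103,-2.5,-1.8,0,0,-0.017,0],[104.5,-2.5,-1.8,0,0,-0.017,0],[104.5,-2.5,-1.8,0,0,-0.017,0],[104.5,-2.5,-1.8,0,0,-0.017,0]],
  ],
)

```text
time: 44.3
ee_pos: [0.6277, -0.1103, 0.217]
tcp_rot: [35.5, 89.6, 33.0]
wrist_force: [7.1, 3.5, -2.9]
opening: 0.0134
```

Run:
```python
from h import *
o=get_obs();print(o["time"],o["ee_pos"].round(4),o["tcp_rot"],o["wrist_force"].round(1),o["opening"])
s=cams.camera("top");P=cloud(s)
m=np.all((P>np.array((0.66,-0.07,0.12)))&(P<np.array((0.71,0.09,0.16))),-1);q=P[m]; print("guard",len(q),np.percentile(q[:,2],[50,90,97]) if len(q) else 0)
c=cams.camera("wrist");P=cloud(c,True)
m=np.all((P>np.array((0.66,-0.07,0.12)))&(P<np.array((0.71,0.09,0.16))),-1);q=P[m]; print("guard",len(q),np.percentile(q[:,2],[50,90,97]) if len(q) else 0)
```

```text
44.3 [ 0.6277 -0.1103  0.217 ] [35.51677785 89.55121834 32.96405995] [ 7.1  3.5 -2.9] 0.013410489472940698
guard 235 [0.13546001 0.13887771 0.14040887]
guard 3650 [0.1345698  0.13578287 0.13617847]
```

apply_moves(
  rows=[
    [[1,0,0,0,0,0,0],[2,0,0,0,0,0,0],[2,0,0,0,0,0,0]],
  ],
)

```text
time: 44.7
ee_pos: [0.6279, -0.1108, 0.2169]
tcp_rot: [39.1, 89.3, 36.4]
wrist_force: [-1.5, 3.9, 7.4]
opening: 0.0134
```

Resting on the stop. Releasing and backing off upward.

apply_moves(
  rows=[
    [[0,0,0,0,0,0,0.15],[0,0,0,0,0,0,0.3],[0,0,0,0,0,0,0.5],[0,0,0,0,0,0,0.6],[-15,0,0,0,0,0,0.6],[-50,0,0,0,0,0,0.6],[-85,0,-5,0,0,0,0.6],[-95,0,-45,0,0,0,0.6],[-95,0,-95,0,0,0,0.6],[-95,-20,-145,0,0,0,0.6],[-95,-40,-195,0,0,0,0.6],[-95,-40,-200,0,0,0,0.6]],
  ],
)

```text
time: 45.9
ee_pos: [0.4219, -0.1431, 0.3112]
tcp_rot: [29.4, 89.3, 26.7]
wrist_force: [0.5, -0.9, 0.2]
opening: 0.0512
```

Run:
```python
from h import *
o=get_obs();print(o["time"],o["ee_pos"].round(4),o["tcp_rot"],o["wrist_force"].round(1),o["opening"])
for n in ("top","scene","wrist"):
    c=cams.camera(n);P=cloud(c,n=="wrist");save(c,"af_"+n)
    if n=="scene": save(c,"af_scene2",(180,180,460,400),2.8)
    def pr(t,lo,hi):
        q=P[np.all((P>np.array(lo))&(P<np.array(hi)),-1)]
        if len(q)>5: print(n,t,len(q),np.percentile(q,[2,50,98],axis=0).round(4).tolist())
    pr("panel top",(0.67,-0.07,0.125),(0.71,0.09,0.145))
    pr("grip",(0.615,-0.16,0.2),(0.655,-0.06,0.26))
    pr("tray handle",(0.59,0.03,0.05),(0.66,0.1,0.1))
    pr("brush",(0.28,0.25,0.0865),(0.5,0.36,0.1))
    bronze(c,n=="wrist")
    for l in ("jar","maquette","clay_block","sponge","spatula","mallet","pot_rim"):
        print(n,l,[(np.round(x["at"],3).tolist(),round(x["confidence"],2)) for x in cams.find_in(l,c)[:3]]) if n=="top" else 0
```

```text
45.9 [ 0.4219 -0.1431  0.3112] [29.39684663 89.30982041 26.68097462] [ 0.5 -0.9  0.2] 0.051162360339579306
top panel top 231 [[0.6863, -0.067, 0.1271], [0.6933, 0.0103, 0.1349], [0.7004, 0.0851, 0.1397]]
top grip 93 [[0.6165, -0.1173, 0.2294], [0.6353, -0.109, 0.2371], [0.6537, -0.1015, 0.2425]]
top tray handle 28 [[0.6137, 0.058, 0.0565], [0.6198, 0.0663, 0.0825], [0.6269, 0.0724, 0.0863]]
top brush 215 [[0.3128, 0.2932, 0.0867], [0.3726, 0.3059, 0.0899], [0.4523, 0.3166, 0.0958]]
top jar [([0.463, 0.422, 0.082], 0.81)]
top maquette [([0.679, 0.35, 0.063], 0.61)]
top clay_block [([0.566, -0.274, 0.031], 0.72)]
top sponge []
top spatula [([0.424, 0.143, 0.006], 0.76), ([0.647, -0.108, 0.238], 0.52), ([0.725, 0.02, 0.027], 0.26)]
top mallet [([0.689, -0.402, 0.023], 0.77), ([0.381, 0.31, 0.089], 0.31)]
top pot_rim [([0.612, 0.311, 0.011], 0.74), ([0.737, 0.267, 0.02], 0.64), ([0.579, 0.186, 0.008], 0.57)]
scene grip 164 [[0.6158, -0.1189, 0.2307], [0.6355, -0.1115, 0.236], [0.654, -0.1032, 0.2396]]
scene tray handle 70 [[0.6132, 0.0567, 0.0519], [0.6231, 0.063, 0.0782], [0.6278, 0.0706, 0.0845]]
scene brush 199 [[0.3114, 0.2934, 0.0866], [0.3764, 0.304, 0.0889], [0.4451, 0.3142, 0.0917]]
px [131. 287.] 394 mean [ 0.4252 -0.3774  0.0255] box [ 0.4244 -0.3775] circ 0.4241 -0.3794 r 0.0296 ztop 0.0252
wrist panel top 172 [[0.6884, -0.0092, 0.1265], [0.6915, 0.002, 0.1345], [0.6996, 0.0716, 0.1365]]
wrist tray handle 257 [[0.6141, 0.0577, 0.0509], [0.6178, 0.0628, 0.0738], [0.628, 0.0714, 0.0841]]
px [138. 200.] 1285 mean [ 0.4231 -0.3748  0.0261] box [ 0.4233 -0.3755] circ 0.4238 -0.3751 r 0.0303 ztop 0.0259
```

View pics/af_scene2.png

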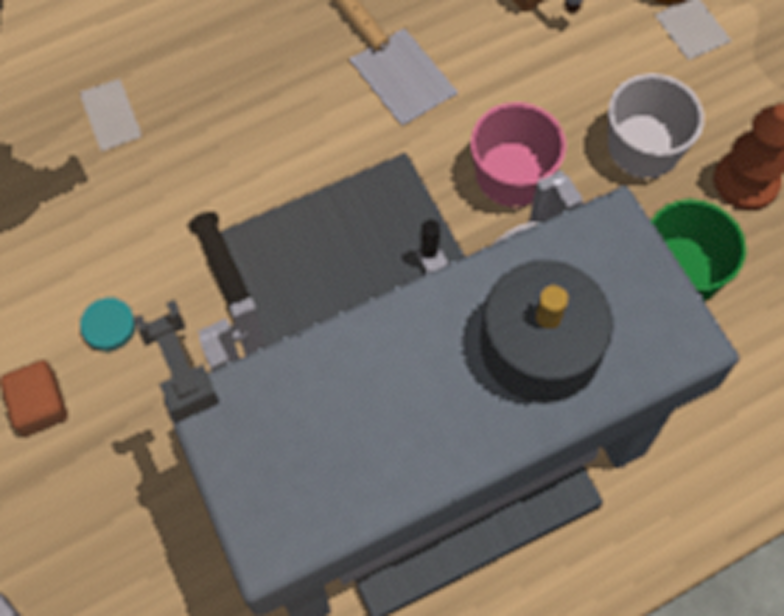

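View pics/af_top.png

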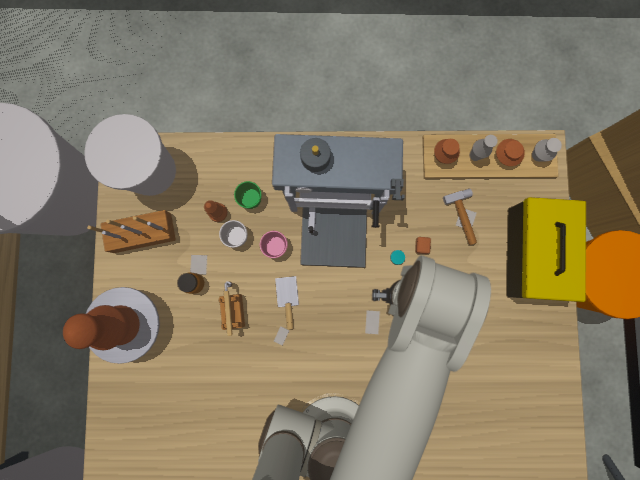

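View pics/af_wrist.png

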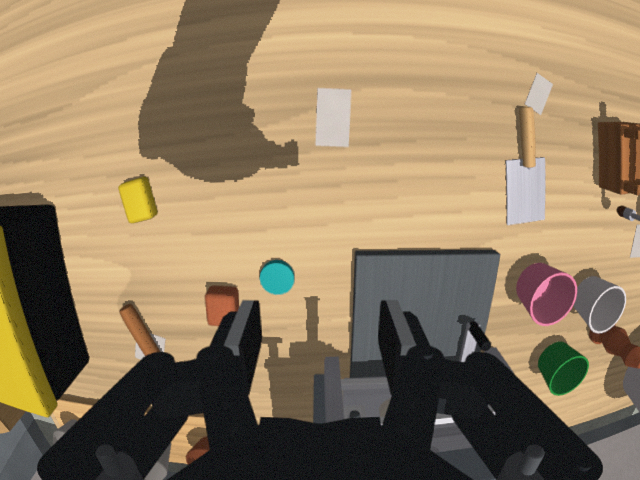

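Every check matches the starting readings: panel top 0.135 and the same grip and tray-handle positions as at the start. The brush is on its stand and the pot and bystanders are in place. Handing in.

Run:
```python
from h import *
print(bot.job_done())
```

```text
the job is handed in; nothing more can be done
None
```

The job is done and handed in at about 46 s on the robot's clock. I did every step in the order given. Only two bronze blanks were present. The turquoise look-alike and the pink and green pots were left alone.

What I measured at each stage:
- **Guard hooked:** it held by itself at about 0.088 m, with the bar swung about 0.31 rad.
- **Tray out:** it moved about 179 mm, to its stop.
- **Brush:** the tip went about 26 mm below the white pot's rim, by my estimate from the tool height. It then touched the tray floor; the upward force rose to about 6 N. It is back on its ribs at nearly the same angle (5.7° against 5.5°), and the pot is upright.
- **Blanks:** both lay flat on the tray floor, tops 14 mm above it, about 80 mm apart centre to centre.
- **Tray home:** it was pushed against its stop. The handle is within about 1 mm of where it started.
- **Guard down:** the panel top reads 0.135 m, as at the start, and the bar is upright.
- **Bystanders:** those detected at the end are within a few millimetres of their starting places. The detector missed the sponge in the last top view, but a colour check in the other two cameras found it where it was.

After the tray went home the blanks could be seen only in part, through the press opening. I could not measure where both finally lie.

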